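# Clamp a sawn rock billet in the microscope specimen fixture

## Robot

A 6-joint arm with a two-finger parallel gripper is mounted at the origin on the work surface. World frame = base frame: x ahead of the robot, y to its left, z up, the work surface at z = 0. Lengths are in m, angles in rad, forces in N, time in s.
With the tool pointing down it reaches from about 0.325 to 1 m from the base axis. Payload 5.1 kg.
Tool frame: the origin (TCP) lies midway between the tips of the shut fingers; the grasp point (between the pads) lies 19 mm behind it (ctrl.grip_depth is the distance from the TCP to the grasp point, in m); z points along the fingers, y is the line along which they close (so a half turn about z gives the same grasp; the last joint's range is limited). The gripper opens to 85 mm and grips with 20 to 120 N. Pads are 22 mm wide; open, the fingers measure 114 mm over their backs; the gripper's body (76 mm by 85 mm) begins 54 mm behind the grasp point. The pads swing forward as they close: fully open they stand 13 mm farther back than shut.
Start: joints at [1.25, 0.124, 1.65, -0, 1.367, -0.083], TCP at [0.153, 0.632, 0.196] pointing down, gripper open.
Joint ranges: [-2.61, 2.61], [-1.02, 2.33], [0.03, 2.71], [-1.35, 4.49], [0.32, 2.68], [-2.91, 2.91]. Speed limits (rad/s): [2.57, 2.57, 3.14, 3.14, 3.14, 3.14].

## Interface

Orientations are given as a unit quaternion [w, x, y, z].
In Python, from station import observe, vision, ticket, ctrl gives the robot as it stands.
- The arm moves only by the tool drive_effector, called after "Emit:" as name(argument=value, ...) on one line, values as JSON. Schema: {"type":"object","properties":{"motion":{"type":"array","items":{"type":"array","items":{"type":"number"},"minItems":6,"maxItems":6},"minItems":1,"maxItems":8},"finger_gap":{"type":"number"},"grip_n":{"type":"number"},"only":{"type":"string"},"quiet":{"type":"boolean"},"lines":{"type":"string"}},"required":["motion"],"additionalProperties":false}. motion is a list of rows, 1 to 8 of them, each of 6 numbers: dx, dy, dz in m, then a rotation vector rx, ry, rz in rad; each row is the pose to reach, as a shift and turn from the pose commanded when the call began, along the tool's axes at that moment; what a row does not reach only later rows make up. A row lasts 1/12 s, in which the tool goes at most 0.0417 m and 0.125 rad, less where a joint would pass 70% of its speed; a pose out of reach is approached as far as the arm can. finger_gap is the finger opening in m, set as the call begins (left out keeps the last). The fingers move at their own pace and stop on an object; grip_n is the grip in N (left out, the last holds). Time passes only in rows, so rows that do not move let the fingers close. The tool returns the time, the measured TCP pose, the force, the opening and the grip force at its end. only (a regular expression) keeps the lines of the reply that match it, lines (a string "A,B") keeps lines A to B, and quiet returns only ok. Input that does not fit is refused with a message, and nothing moves.
- observe(): the state, without advancing time (a new reading comes with each control period).
- vision.capture(name): name is "scene" or "top" or "wrist"; returns a dict with "color" (400x640x3 uint8, blue, green, red), "z_map" (400x640 float32, m along the optical axis (not along the pixel's ray), 0 where there is no reading), "intrinsics" (3x3 intrinsics, pixels), "position" and "orientation" of the camera in the world; the wrist camera has in their place "hand_eye" (4x4, takes a point from camera to tool coordinates, whose origin is the TCP and whose axes are the flange's). Camera axes: x right, y down, z forward; pixel columns grow to the right and rows downward; lengths in m; the calibration is good to about 2 mm. A picture is of the moment at which its call begins: read the wrist's pose just before it.
- ticket.hand_in(): hands the job in; it is judged then, once.
The state is a dict: "clock": time; "joint_positions": joint angles; "qd": joint speeds; "effort": joint torques, N m; "tool_pos": TCP position; "ee_rot": TCP orientation; "contact_force": force on the tool from outside, world axes, zero at the start; "torque": the same for the moment, N m; "finger_gap": finger opening in m; "grip_force": force on a finger pad.
Only numpy, scipy, OpenCV 4.12 (cv2) and the standard library are available. Lean on these libraries where they do the work, as an engineer would, in place of code of your own. Each camera call takes 0.05 s, during which the arm holds its last target. There are 200 camera calls.

## Task

The toggle clamp on the specimen fixture may have been left shut, half open or open: check it, and open it fully if it is not. Lay the larger of the two sawn rock pieces flat in the corner of the fixture, hard up against both steel stops with its long side along the long stop, then swing the clamp handle over until it locks with the rubber tip pressing the rock down. Leave the other things on the bench where they are.

Things in the scene. Friction and masses are not known exactly. Their poses are not given: they have to be found in the camera images.
- fixture: grey anodised aluminium plate 110 (x) x 260 (y) x 12 mm, fixed to the bench, turned up to 0.3 rad; carries two low steel stops and a vertical-handle toggle clamp. Origin: centre of its underside; x away from the robot, y towards the clamp end, z up. 'Local' below means this frame, mm. The billet, hard against both stops, has its centre at local x = 0, y = -78 and its underside at z = 12
- corner (a point): inner corner of the two stops on the plate's top, local (22, -43, 12), axes as the fixture's. Long stop: 8 mm thick, along y from local y = -113 to -27, its face at x = 22 looking to -x. End stop: 8 mm thick, along x from local x = -24 to 16, its face at y = -43 looking to -y. Both rise 8 mm above the plate
- clamp_pivot (a point): pivot of the clamp's hold-down arm, local (0, 0, 56), axes as the fixture's. Locked: the 12 mm wide bar lies level towards -y to local y = -79, top at z = 67. Open: it stands upright, top at z = 135, between local y = -20 and 20. The clamp's base plates span local x -32 to 32, y -32 to 24
- billet: the larger sawn rock piece, 44 (x) x 70 (y) x 30 mm (z), about 0.24 kg, dull brown stone with sharp sawn edges; loose on the bench, long axis within 0.5 rad of the world y axis. Origin: centre of its underside, z up
- clamp_link (a joint): state of the toggle clamp (angle of the short link between base and handle), rad. 0 = locked: arm level, handle against its stop, leaning 7 degrees from upright towards local -y; 0.06 = dead centre, not locked above it; 0.91 = fully open: handle 62 degrees back towards local +y, arm upright. May start anywhere; friction holds it where left, but below 0.28 it drops shut, above 0.8 open
- handle_grip (a point): middle of the handle's black grip, a bar 22 mm wide (local x), 16 thick, reaching 39 mm down and 27 up the handle. Moves in the plane x = 0 (2 to 10 N, most when locking onto the rock); local (y, z) mm at clamp_link values: 0 (5,148); .11 (12,149); .22 (24,147); .28 (32,144); .34 (44,139); .42 (58,128); .51 (70,115); .62 (78,101); .75 (82,89); .91 (82,78)
- tip_face (a point): centre of the pressing face of the hold-down arm's rubber tip, diameter 17 mm, 12 tall. Locked with nothing under it: local (0, -68, 36), which is 6 mm lower than a billet's top. Fully open: local y = -13, z = 125
- clamp_tip (a joint): how far the sprung rubber tip is pushed in, m: 0 free, at most 0.006; about 0.002 (4 N on the rock) when locked on the billet, the linkage giving the rest
- offcut: the smaller sawn rock piece, 40 x 36 x 18 mm, same stone, loose on the bench; not to be moved. Origin: centre of its underside
- dish: shallow glass dish, diameter 90 mm, 16 mm tall, loose; not to be moved. Origin: centre of its underside
- beaker: glass beaker, diameter 66 mm, 85 mm tall, loose; not to be moved. Origin: centre of its underside
Not all that is in view belongs to the job. What is shaped like the billet but orange or red is not meant.

How it is judged:
On the way:
1. the billet lies flat on the plate against both stops while the clamp is open (clamp_link above 0.7 rad) (x of billet in the frame of fixture between -0.003 and 0.003 m and y of billet in the frame of fixture between -0.081 and -0.075 m and z of billet in the frame of fixture between 0.009 and 0.0145 m and angle between the y axis of billet and the y axis of fixture, either way round below 0.06 rad and value of joint clamp_link above 0.7 rad), for 0.2 s.
At the end, for the whole second after the job is handed in: the billet lies at rest flat on the plate, within 3 mm of touching both stops and within 0.06 rad of square to them, and the clamp is locked over centre (clamp_link below 0.04 rad) with its rubber tip pressing on the billet (pushed in by more than 1 mm) (x of billet in the frame of fixture between -0.003 and 0.003 m and y of billet in the frame of fixture between -0.081 and -0.075 m and z of billet in the frame of fixture between 0.009 and 0.0145 m and angle between the y axis of billet and the y axis of fixture, either way round below 0.06 rad and value of joint clamp_link below 0.04 rad and value of joint clamp_tip above 0.001 m and linear speed of billet below 0.01 m/s).
It fails at once if the offcut is moved by more than 30 mm (distance of offcut from where it was at the start of the episode above 0.03 m).
It fails at once if the dish is moved by more than 30 mm (distance of dish from where it was at the start of the episode above 0.03 m).
It fails at once if the beaker is moved by more than 30 mm (distance of beaker from where it was at the start of the episode above 0.03 m).
It also fails if it takes over 72 s, if anything falls off the work surface, if the arm or the gripper's body presses on something with over 40 N, if the wrist force passes 120 N, or if a joint passes its speed limit or range.

## Working session

There is one attempt and no reset: what is moved stays moved. The work goes in short steps, Python scripts to look and compute and a tool call to move; the robot and the scene stay as the last step left them, time stands still between calls to the robot, and variables do not carry over. Pictures are saved under pics/ and viewed, at most 10 in all, crops included, and the job is handed in when it is done.

```bash
ls; mkdir -p pics; python3 - <<'E'
from station import observe, vision, ctrl
import cv2,numpy as np
print(observe(), ctrl.grip_depth)
for n in("top","scene"):
    c=vision.capture(n); cv2.imwrite(f"pics/{n}0.png",c["color"]); np.savez(f"{n}0.npz",**c)
    print(n,c["intrinsics"],c["position"],c["orientation"])
E
```

```text
pics
{'clock': 0.0, 'joint_positions': array([ 1.25042378e+00,  1.24527624e-01,  1.65165104e+00, -1.46419889e-05,
        1.36750485e+00, -8.26035121e-02]), 'qd': array([ 0.00115809, -0.00063528, -0.00087369, -0.00049668, -0.00056404,
        0.00078969]), 'effort': array([ 4.70060841e-04, -4.23618543e+01, -3.65450907e+01, -3.30640466e-05,
        6.83849095e-03, -3.44707883e-05]), 'tool_pos': array([0.15291878, 0.63106004, 0.1944521 ]), 'ee_rot': array([-2.02195457e-04,  1.18603130e-01,  9.92941189e-01, -1.02571474e-03]), 'contact_force': array([ 0.62513352,  0.68001747, -0.33757987]), 'torque': array([0.00392885, 0.00165589, 0.01881032]), 'grip_force': 0.0, 'finger_gap': 0.0853603663201524} 0.0187
top [[455.37687517   0.         319.98033072]
 [  0.         455.37687517 203.48272124]
 [  0.           0.           1.        ]] [ 0.30012629 -0.00276119  1.30489424] [-0.07404917  0.72367682 -0.68222253  0.07335538]
scene [[492.17374936   0.         314.84794701]
 [  0.         492.17374936 197.49087091]
 [  0.           0.           1.        ]] [ 1.05144962 -0.48895932  1.18435412] [-0.26235182  0.88075669  0.37900628 -0.10859752]
```

View pics/top0.png

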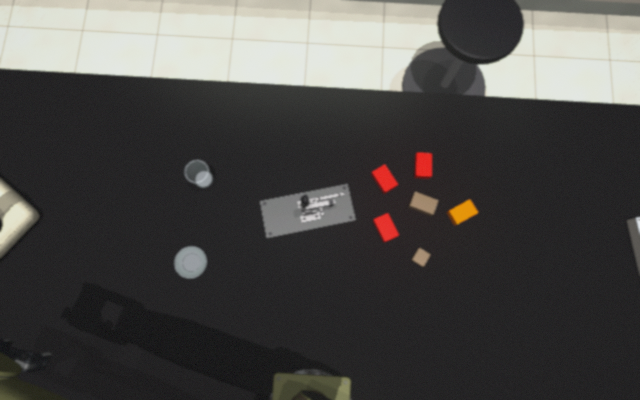

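View pics/scene0.png

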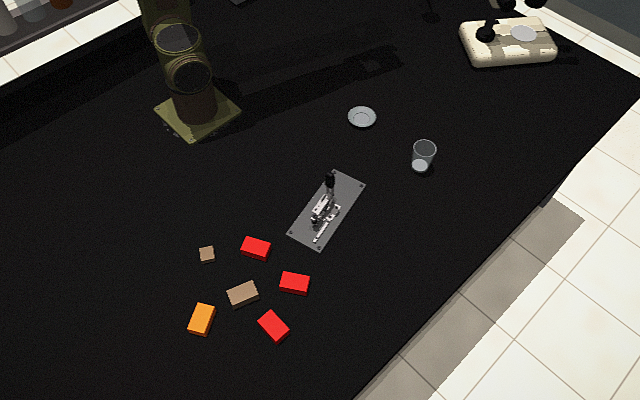

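The top view shows the fixture at (308,211), the billet at (424,203), the offcut at (421,257), the dish at (190,262) and the beaker at (198,173). The red and orange decoys surround the billet. The clamp state can't be read at this scale. Next I measure.

```bash
cat > h.py <<'E'
import numpy as np,cv2
from scipy.spatial.transform import Rotation as R
from station import observe,vision
def q2R(q): return R.from_quat(np.r_[q[1:],q[0]]).as_matrix()
def load(n): return dict(np.load(n+".npz"))
def wrist(name):
    o=observe(); c=vision.capture("wrist"); T=np.eye(4);T[:3,:3]=q2R(o["ee_rot"]);T[:3,3]=o["tool_pos"]
    T=T@c["hand_eye"]; c["R"]=T[:3,:3]; c["position"]=T[:3,3]
    cv2.imwrite(f"pics/{name}.png",c["color"]); np.savez(name+".npz",**c); return c
def pose(c): return (c["R"] if "R" in c else q2R(c["orientation"])),c["position"]
def cloud(c):
    K=c["intrinsics"];z=c["z_map"];v,u=np.mgrid[:400,:640]
    P=np.stack([(u-K[0,2])/K[0,0]*z,(v-K[1,2])/K[1,1]*z,z],-1)
    Rm,p=pose(c); W=P@Rm.T+p; W[z==0]=np.nan; return W
def ray(c,uv,z):
    K=c["intrinsics"];Rm,p=pose(c);uv=np.atleast_2d(uv)
    d=np.c_[(uv[:,0]-K[0,2])/K[0,0],(uv[:,1]-K[1,2])/K[1,1],np.ones(len(uv))]@Rm.T
    return p+d*((z-p[2])/d[:,2])[:,None]
def proj(c,P):
    K=c["intrinsics"];Rm,p=pose(c);q=(np.atleast_2d(P)-p)@Rm@K.T;return q[:,:2]/q[:,2:]
E
python3 - <<'E'
from h import *
for n in("top0","scene0"):
    c=load(n);W=cloud(c);hsv=cv2.cvtColor(c["color"],cv2.COLOR_BGR2HSV)
    h,s,v=[hsv[...,i].astype(int) for i in range(3)]
    rgn=np.nan_to_num((W[...,0]>.25)&(W[...,0]<.9)&(abs(W[...,1])<.6)&(W[...,2]<.25)&(W[...,2]>-.05))>0
    for nm,m in (("brown",(h<25)&(s>40)&(s<170)&(v>60)),("col",(s>190)&(v>120)),("grey",(s<60)&(v>70))):
        k,l,st,ce=cv2.connectedComponentsWithStats((m&rgn).astype(np.uint8))
        for i in range(1,k):
            if st[i,4]<60: continue
            p=W[l==i]; zt=np.median(p[:,2]); top=ray(c,np.argwhere(l==i)[:,::-1],zt)
            r=cv2.minAreaRect((top[:,:2]*1000).astype(np.float32))
            print(n,nm,st[i,4],ce[i].round(),"zmed %.3f z95 %.3f"%(zt,np.percentile(p[:,2],95)),np.round(r[0]),np.round(r[1]),round(r[2],1))
E
```

```text
top0 brown 491 [424. 203.] zmed 0.029 z95 0.034 [ 590. -290.] [78. 54.] 72.0
top0 brown 251 [421. 257.] zmed 0.017 z95 0.022 [ 437. -287.] [43. 48.] 64.5
top0 col 388 [423. 165.] zmed 0.030 z95 0.034 [ 705. -287.] [73. 47.] 0.5
top0 col 389 [384. 178.] zmed 0.030 z95 0.034 [ 656. -175.] [72. 47.] 34.8
top0 col 424 [463. 211.] zmed 0.030 z95 0.034 [ 571. -402.] [48. 75.] 31.9
top0 col 413 [386. 227.] zmed 0.030 z95 0.034 [ 513. -183.] [71. 46.] 28.1
top0 grey 603 [198. 173.] zmed 0.044 z95 0.086 [635. 358.] [91. 71.] 50.8
top0 grey 3455 [307. 211.] zmed 0.013 z95 0.064 [552.  42.] [114. 265.] 14.8
top0 grey 885 [190. 262.] zmed 0.008 z95 0.018 [384. 363.] [90. 94.] 3.4
scene0 brown 193 [206. 253.] zmed 0.018 z95 0.021 [ 439. -287.] [37. 40.] 61.1
scene0 brown 478 [242. 292.] zmed 0.030 z95 0.034 [ 593. -291.] [71. 44.] 71.5
scene0 col 402 [255. 246.] zmed 0.030 z95 0.034 [ 516. -185.] [71. 43.] 28.1
scene0 col 455 [294. 281.] zmed 0.030 z95 0.033 [ 660. -176.] [71. 43.] 34.7
scene0 col 491 [200. 317.] zmed 0.030 z95 0.033 [ 575. -404.] [46. 70.] 32.0
scene0 col 530 [273. 325.] zmed 0.030 z95 0.034 [ 708. -289.] [44. 70.] 89.8
scene0 grey 470 [362. 116.] zmed 0.008 z95 0.017 [382. 367.] [90. 85.] 46.8
scene0 grey 408 [422. 157.] zmed 0.056 z95 0.086 [637. 354.] [ 67. 121.] 37.5
scene0 grey 2618 [325. 211.] zmed 0.013 z95 0.064 [555.  41.] [110. 259.] 15.0
```

```bash
cat >> h.py <<'E'
FC=np.array([.554,.0415,0]);FY=np.radians(14.9)
def fr(): return R.from_euler("z",FY).as_matrix()
def toloc(W): return (W-FC)@fr()
def toworld(L): return np.asarray(L)@fr().T+FC
E
python3 - <<'E'
from h import *
for n in("top0","scene0"):
    c=load(n);L=toloc(cloud(c))*1000
    m=(abs(L[...,0])<45)&(abs(L[...,1])<130)&(L[...,2]>45)&(L[...,2]<220)
    p=L[m];col=c["color"][m].max(-1)
    print(n,len(p))
    for q,k in sorted(zip(p.round().tolist(),col),key=lambda t:t[0][2])[::3]: print(q,k,end=" ")
    print()
c=load("scene0");cv2.imwrite("pics/scl.png",cv2.resize(c["color"][160:260,270:390],None,fx=6,fy=6,interpolation=cv2.INTER_CUBIC))
E
```

```text
top0 304
[13.0, -13.0, 45.0] 175 [-14.0, 15.0, 46.0] 135 [11.0, -19.0, 48.0] 169 [-14.0, -11.0, 48.0] 124 [-16.0, -5.0, 50.0] 94 [-16.0, 12.0, 51.0] 126 [-10.0, 14.0, 53.0] 86 [-16.0, 1.0, 54.0] 103 [5.0, -55.0, 57.0] 191 [-7.0, -69.0, 58.0] 81 [2.0, -20.0, 60.0] 206 [-9.0, 8.0, 60.0] 100 [11.0, -5.0, 61.0] 74 [-11.0, 3.0, 61.0] 118 [-16.0, 4.0, 61.0] 107 [-6.0, -75.0, 62.0] 139 [-8.0, -52.0, 62.0] 144 [-1.0, -31.0, 63.0] 212 [-6.0, -44.0, 63.0] 178 [-6.0, -30.0, 63.0] 171 [10.0, -7.0, 64.0] 116 [-3.0, -42.0, 64.0] 214 [-6.0, 2.0, 64.0] 157 [-16.0, -5.0, 64.0] 106 [5.0, -46.0, 65.0] 171 [-4.0, -73.0, 65.0] 142 [4.0, -6.0, 65.0] 133 [1.0, -6.0, 65.0] 162 [-8.0, -35.0, 65.0] 160 [-13.0, 9.0, 65.0] 112 [-1.0, -73.0, 66.0] 147 [2.0, -43.0, 66.0] 196 [2.0, -17.0, 66.0] 200 [-0.0, -11.0, 66.0] 196 [-6.0, -13.0, 66.0] 175 [4.0, -74.0, 67.0] 138 [4.0, -18.0, 67.0] 177 [-7.0, -72.0, 67.0] 122 [0.0, -22.0, 67.0] 213 [-2.0, -19.0, 67.0] 212 [-2.0, -5.0, 67.0] 180 [-6.0, -10.0, 67.0] 178 [2.0, -57.0, 68.0] 183 [3.0, -23.0, 68.0] 204 [-3.0, -39.0, 68.0] 214 [-3.0, -8.0, 68.0] 193 [-8.0, -18.0, 68
[... 3796 characters left out ...]
[-8.0, -1.0, 144.0] 19 [4.0, -1.0, 144.0] 20 [8.0, 1.0, 145.0] 13 [12.0, 6.0, 146.0] 0 [3.0, -4.0, 147.0] 11 [2.0, -3.0, 150.0] 13 [4.0, -2.0, 153.0] 19 [11.0, 6.0, 154.0] 3 [-7.0, -3.0, 156.0] 25 [-11.0, -2.0, 157.0] 39 [10.0, 3.0, 157.0] 15 [10.0, -2.0, 158.0] 22 [10.0, 8.0, 159.0] 0 [-1.0, -3.0, 160.0] 15 [-5.0, -2.0, 161.0] 12 [4.0, -3.0, 164.0] 5 [7.0, 2.0, 165.0] 5 [1.0, -3.0, 166.0] 7 [-2.0, -3.0, 169.0] 8 [-4.0, -5.0, 170.0] 4 [-5.0, -3.0, 171.0] 14 [8.0, 4.0, 172.0] 23 [6.0, -1.0, 172.0] 25 [-3.0, 3.0, 173.0] 54 [7.0, 6.0, 173.0] 21 [-3.0, -1.0, 174.0] 28 [-6.0, 4.0, 175.0] 34 [-5.0, -3.0, 175.0] 21 [7.0, 1.0, 175.0] 51 [3.0, 8.0, 176.0] 54 [-8.0, 1.0, 177.0] 24 [5.0, 5.0, 177.0] 15
```

View pics/scl.png

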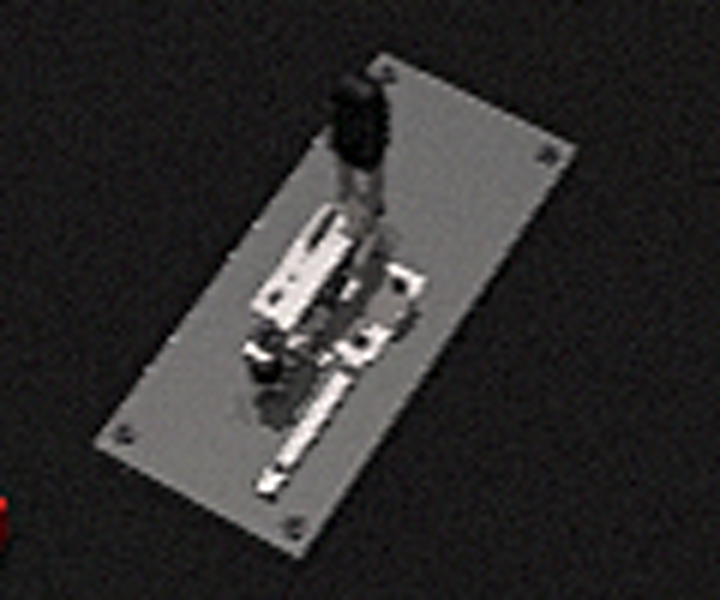

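The clamp is locked: the bar is level to y≈-76 at z≈67, and the grip runs from z≈115 to 177 at y≈3. Next I go above the handle with the fingers closing along local x.

```bash
cat >> h.py <<'E'
def delta(P,ydeg,deg=True):
    """tool-axes shift and turn from measured pose to TCP P (world), tool down, tool y at ydeg or ydeg+180 (nearest)"""
    o=observe();Rt=q2R(o["ee_rot"]);best=None
    for a in(ydeg,ydeg+180):
        a=np.radians(a);y=np.array([np.cos(a),np.sin(a),0]);z=np.array([0,0,-1.]);D=np.c_[np.cross(y,z),y,z]
        r=R.from_matrix(Rt.T@D).as_rotvec()
        if best is None or np.linalg.norm(r)<np.linalg.norm(best): best=r
    print("shift",(Rt.T@(np.asarray(P)-o["tool_pos"])).round(4),"turn",best.round(4),"t",round(o["clock"],2),"tcp local mm",(toloc(o["tool_pos"])*1000).round(1),"F",o["contact_force"].round(1))
E
python3 - <<'E'
from h import *
P=toworld([0,.005,.250]);print(P);delta(P,np.degrees(FY))
E
```

```text
[0.55271434 0.04633188 0.25      ]
shift [-0.5263 -0.4743 -0.0546] turn [-1.800e-03  9.000e-04  1.073e+00] t 0.1 tcp local mm [-236.   672.9  194.5] F [-0.9 -0.6 -0.2]
```

Emit:
drive_effector(motion=[[0, 0, -0.05, 0, 0, 0.12], [-0.06, -0.05, -0.0546, 0, 0, 0.25], [-0.09, -0.08, -0.0546, 0, 0, 0.37], [-0.12, -0.11, -0.0546, 0, 0, 0.5], [-0.15, -0.135, -0.0546, 0, 0, 0.62], [-0.18, -0.16, -0.0546, 0, 0, 0.75], [-0.21, -0.19, -0.0546, 0, 0, 0.87], [-0.24, -0.22, -0.0546, 0, 0, 1]])

```text
clock: 0.77
tool_pos: [0.3165, 0.3889, 0.2498]
ee_rot: [0.0, 0.58, 0.814, -0.0]
contact_force: [0.9, 0.3, -0.4]
finger_gap: 0.085
grip_force: 0.0
```

```bash
python3 -c "
from h import *
delta([.5527,.0463,.25],14.9)"
```

```text
shift [-4.009e-01  1.115e-01 -1.000e-04] turn [-0.0003  0.0003  0.0723] t 0.77 tcp local mm [-140.2  396.8  249.8] F [ 0.9  0.3 -0.4]
```

Emit:
drive_effector(motion=[[-0.04, 0.011, 0, 0, 0, 0.072], [-0.08, 0.022, 0, 0, 0, 0.072], [-0.12, 0.033, 0, 0, 0, 0.072], [-0.16, 0.044, 0, 0, 0, 0.072], [-0.2, 0.055, 0, 0, 0, 0.072], [-0.24, 0.066, 0, 0, 0, 0.072], [-0.28, 0.077, 0, 0, 0, 0.072], [-0.3, 0.083, 0, 0, 0, 0.072]])

```text
clock: 1.43
tool_pos: [0.4952, 0.1316, 0.2497]
ee_rot: [0.0, 0.608, 0.794, -0.001]
contact_force: [0.3, 0.8, 0.2]
finger_gap: 0.0853
grip_force: 0.0
```

```bash
python3 -c "
from h import *
wrist('w0')
delta([.5527,.0463,.25],14.9)
"
```

```text
shift [-0.0956  0.0328 -0.0002] turn [-0.0005  0.0026  0.0007] t 1.48 tcp local mm [-32.9 100.6 249.5] F [ 1.1 -1.2 -0. ]
```

View pics/w0.png

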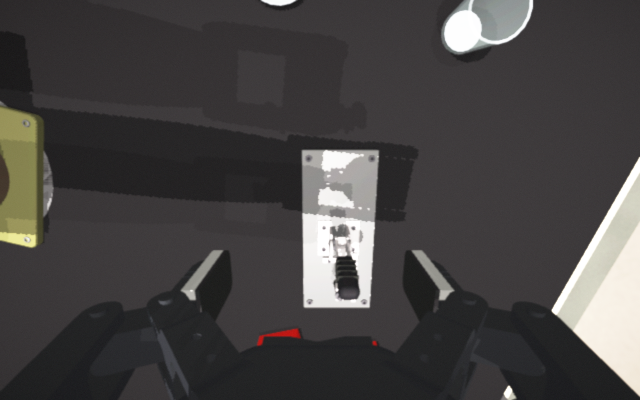

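The wrist view shows the plate with corners at about (302,150), (378,150), (370,307) and (303,307), and the handle grip at (346,280). I check the fixture pose with these.

```bash
python3 - <<'E'
from h import *
c=load("w0")
print((toloc(ray(c,np.array([[302,150],[378.5,150],[370,307.5],[303,307.5]],float),.012))*1000).round(1))
W=cloud(c);L=toloc(W)*1000
m=(abs(L[...,0])<25)&(L[...,2]>150)&(L[...,1]>-40)&(L[...,1]<60)
print(np.nanmin(L[m],0),np.nanmax(L[m],0),np.nanmedian(L[m],0),np.nanmedian(W[200:290,310:320,2]))
E
```

```text
[[ -56.5  129.2   12. ]
 [  52.   129.5   12. ]
 [  54.  -130.2   12. ]
 [ -57.8 -130.7   12. ]]
[-14.48504614  -3.72444811 150.07019195] [  8.7380099   14.15933531 177.68556178] [ -3.73310238   9.67091531 170.2333585 ] 0.012791776485160278
```

Emit:
drive_effector(motion=[[-0.04, 0.014, 0, 0, 0, 0], [-0.08, 0.028, 0, 0, 0, 0], [-0.0956, 0.0328, 0, 0, 0, 0], [-0.0956, 0.0328, 0, 0, 0, 0]])

```text
clock: 1.82
tool_pos: [0.5517, 0.0488, 0.2493]
ee_rot: [-0.0, 0.609, 0.793, -0.001]
contact_force: [-0.5, 0.3, 1.1]
finger_gap: 0.0855
grip_force: 0.0
```

```bash
python3 -c "
from h import *
wrist('w1')
delta([.5527,.0463,.132],14.9)"
```

```text
shift [-0.0047  0.001   0.1173] turn [-0.0018 -0.0008  0.0032] t 1.87 tcp local mm [ -0.9   9.5 249.3] F [ 0.3  0.6 -1.3]
```

Emit:
drive_effector(motion=[[-0.004, 0.001, 0.04, 0, 0, 0], [-0.0047, 0.001, 0.08, 0, 0, 0], [-0.0047, 0.001, 0.1173, 0, 0, 0], [-0.0047, 0.001, 0.1173, 0, 0, 0], [-0.0047, 0.001, 0.1173, 0, 0, 0]])

```text
clock: 2.28
tool_pos: [0.5503, 0.0485, 0.1308]
ee_rot: [-0.002, 0.607, 0.795, -0.002]
contact_force: [-0.6, -0.5, 1.1]
finger_gap: 0.0848
grip_force: 0.0
```

Emit:
drive_effector(motion=[[0, 0, 0, 0, 0, 0], [0, 0, 0, 0, 0, 0], [0, 0, 0, 0, 0, 0], [0, 0, 0, 0, 0, 0], [0, 0, 0, 0, 0, 0], [0, 0, 0, 0, 0, 0], [0, 0, 0, 0, 0, 0]], finger_gap=0, grip_n=40)

```text
clock: 2.87
tool_pos: [0.5518, 0.0467, 0.1346]
ee_rot: [-0.001, 0.607, 0.795, -0.001]
contact_force: [-8.1, -2.1, 7.6]
finger_gap: 0.0204
grip_force: 38.9
```

```bash
python3 -c "
from h import *
delta([.5527,.0463,.132],14.9)"
```

```text
shift [-0.0006  0.0007  0.0025] turn [-0.0029  0.0008  0.006 ] t 2.87 tcp local mm [ -0.8   5.6 134.6] F [-8.1 -2.1  7.6]
```

Emit:
drive_effector(motion=[[0.007, 0, -0.001, 0, 0, 0], [0.019, 0, 0.001, 0, 0, 0], [0.027, 0, 0.004, 0, 0, 0], [0.039, 0, 0.009, 0, 0, 0], [0.046, 0, 0.014, 0, 0, 0], [0.053, 0, 0.02, 0, 0, 0], [0.059, 0, 0.026, 0, 0, 0], [0.065, 0, 0.033, 0, 0, 0]], grip_n=25)

```text
clock: 3.53
tool_pos: [0.5345, 0.1134, 0.1051]
ee_rot: [-0.003, 0.607, 0.794, 0.001]
contact_force: [-19.0, 11.6, 24.4]
finger_gap: 0.0204
grip_force: 57.4
```

```bash
python3 -c "
from h import *
delta([.5527,.0463,.132],14.9)"
```

```text
shift [-0.0693 -0.0001 -0.0274] turn [-0.0017 -0.0064  0.0055] t 3.53 tcp local mm [ -0.3  74.4 105.1] F [-19.   11.6  24.4]
```

Emit:
drive_effector(motion=[[0.006, 0, 0.006, 0, 0, 0], [0.01, 0, 0.012, 0, 0, 0], [0.013, 0, 0.019, 0, 0, 0], [0.014, 0, 0.026, 0, 0, 0], [0.014, 0, 0.032, 0, 0, 0], [0.014, 0, 0.037, 0, 0, 0], [0.014, 0, 0.037, 0, 0, 0]], grip_n=20)

```text
clock: 4.12
tool_pos: [0.5292, 0.1316, 0.0653]
ee_rot: [-0.007, 0.608, 0.794, 0.004]
contact_force: [-16.8, 26.8, 19.4]
finger_gap: 0.0204
grip_force: 72.3
```

```bash
python3 -c "
from h import *
wrist('w2')
delta([.5527,.0463,.132],14.9)"
```

```text
shift [-0.0872  0.0001 -0.0676] turn [-0.0024 -0.0155  0.005 ] t 4.17 tcp local mm [-0.7 93.2 65.7] F [-17.   25.1  17.1]
```

View pics/w2.png

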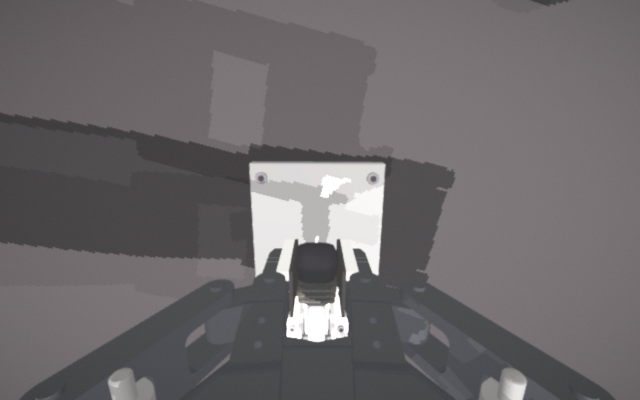

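The wrist view shows the handle (grip end at (317,262)) laid back towards +y between the fingers. I release and back off upwards.

Emit:
drive_effector(motion=[[0, 0, 0, 0, 0, 0], [0, 0, 0, 0, 0, 0], [0, 0, 0, 0, 0, 0], [0, 0, 0, 0, 0, 0], [0, 0, 0, 0, 0, 0], [0, 0, -0.03, 0, 0, 0], [0, 0, -0.07, 0, 0, 0], [0, 0, -0.11, 0, 0, 0]], finger_gap=0.085)

```text
clock: 4.83
tool_pos: [0.5308, 0.1229, 0.1724]
ee_rot: [-0.001, 0.607, 0.794, -0.001]
contact_force: [1.5, 0.1, 0.9]
finger_gap: 0.0847
grip_force: 0.0
```

Emit:
drive_effector(motion=[[0.03, 0, -0.04, 0, 0, 0], [0.05, 0, -0.08, 0, 0, 0], [0.05, 0, -0.08, 0, 0, 0]])

```text
clock: 5.08
tool_pos: [0.5212, 0.1738, 0.2606]
ee_rot: [0.003, 0.607, 0.795, 0.004]
contact_force: [-0.3, 0.2, 1.1]
finger_gap: 0.0853
grip_force: 0.0
```

```bash
python3 -c "
from h import *
c=vision.capture('scene');np.savez('scene1.npz',**c)
cv2.imwrite('pics/sc2.png',cv2.resize(c['color'][140:260,250:390],None,fx=5,fy=5,interpolation=cv2.INTER_CUBIC))
L=toloc(cloud(c))*1000;m=(abs(L[...,0])<9)&(L[...,1]<120)&(L[...,1]>-60)&(L[...,2]>70)&(L[...,2]<140)
for q in sorted(L[m].round().tolist(),key=lambda q:q[1])[::3]:print(q,end=' ')
delta([.5915,-.2905,.15],-18.5)"
```

```text
[1.0, -51.0, 117.0] [0.0, -49.0, 119.0] [5.0, -48.0, 116.0] [-5.0, -46.0, 120.0] [8.0, -46.0, 112.0] [6.0, -44.0, 112.0] [2.0, -42.0, 120.0] [-2.0, -41.0, 121.0] [4.0, -40.0, 118.0] [-1.0, -37.0, 121.0] [1.0, -34.0, 119.0] [-1.0, -33.0, 130.0] [3.0, -33.0, 123.0] [2.0, -32.0, 130.0] [-1.0, -32.0, 120.0] [4.0, -31.0, 126.0] [-3.0, -29.0, 132.0] [3.0, -28.0, 131.0] [3.0, -28.0, 117.0] [-7.0, -27.0, 127.0] [1.0, -26.0, 132.0] [6.0, -25.0, 129.0] [6.0, -22.0, 112.0] [1.0, -21.0, 130.0] [-6.0, -19.0, 127.0] [6.0, -19.0, 127.0] [2.0, -17.0, 130.0] [5.0, -16.0, 104.0] [5.0, -15.0, 92.0] [-4.0, -13.0, 125.0] [5.0, -11.0, 101.0] [5.0, -9.0, 89.0] [7.0, -8.0, 79.0] [6.0, -5.0, 85.0] [5.0, 1.0, 72.0] [-7.0, 38.0, 78.0] [-6.0, 41.0, 81.0] [7.0, 45.0, 75.0] [0.0, 46.0, 83.0] [3.0, 47.0, 84.0] [-8.0,
[... 347 characters left out ...]
.0, 66.0, 100.0] [4.0, 66.0, 100.0] [-3.0, 67.0, 99.0] [-5.0, 69.0, 99.0] [1.0, 70.0, 103.0] [4.0, 71.0, 104.0] [-7.0, 72.0, 108.0] [-3.0, 72.0, 101.0] [2.0, 73.0, 105.0] [-4.0, 74.0, 104.0] [5.0, 74.0, 101.0] [-6.0, 76.0, 113.0] [-3.0, 77.0, 110.0] [-2.0, 79.0, 113.0] [9.0, 79.0, 102.0] [-6.0, 81.0, 108.0] [4.0, 81.0, 110.0] [7.0, 82.0, 107.0] [6.0, 83.0, 109.0] [-5.0, 85.0, 113.0] [-3.0, 86.0, 117.0] [-6.0, 87.0, 114.0] [6.0, 87.0, 115.0] [-1.0, 89.0, 120.0] [-5.0, 90.0, 116.0] [4.0, 91.0, 116.0] [-7.0, 93.0, 120.0] [9.0, 93.0, 118.0] [5.0, 95.0, 117.0] [-0.0, 98.0, 119.0] shift [-0.4663 -0.0563  0.1096] turn [ 0.0108 -0.0034  0.5902] t 5.13 tcp local mm [  2.5 136.2 260.3] F [0.4 0.5 1.1]
```

View pics/sc2.png

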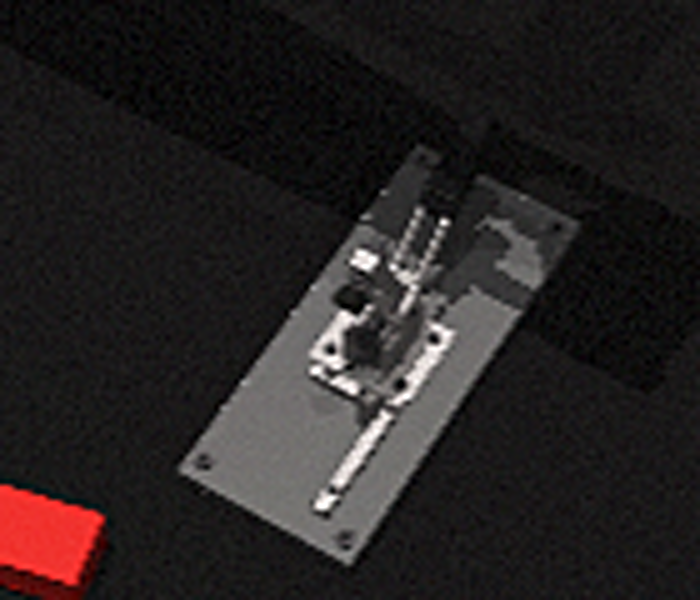

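The crop shows the arm (rubber tip at (350,295)) and the grip (440,190) only part open: the handle leans about 45°, so clamp_link ≈0.6. I close the fingers and press the handle down from above.

Emit:
drive_effector(motion=[[-0.024, -0.001, 0.03, 0, 0, 0], [-0.048, -0.003, 0.06, 0, 0, 0], [-0.048, -0.003, 0.1, 0, 0, 0], [-0.048, -0.003, 0.12, 0, 0, 0], [-0.048, -0.003, 0.12, 0, 0, 0], [-0.048, -0.003, 0.12, 0, 0, 0], [-0.048, -0.003, 0.12, 0, 0, 0], [-0.048, -0.003, 0.12, 0, 0, 0]], finger_gap=0, grip_n=20)

```text
clock: 5.8
tool_pos: [0.5302, 0.1249, 0.1353]
ee_rot: [0.001, 0.607, 0.795, 0.001]
contact_force: [-0.2, 0.6, 0.5]
finger_gap: 0.0001
grip_force: 0.0
```

Emit:
drive_effector(motion=[[0, 0, 0.008, 0, 0, 0], [0, 0, 0.016, 0, 0, 0], [0, 0, 0.024, 0, 0, 0], [0, 0, 0.032, 0, 0, 0], [0, 0, 0.036, 0, 0, 0]])

```text
clock: 6.22
tool_pos: [0.5276, 0.1247, 0.095]
ee_rot: [-0.001, 0.607, 0.795, -0.001]
contact_force: [-0.8, 0.2, -0.2]
finger_gap: -0.0002
grip_force: 0.0
```

```bash
python3 -c "
from h import *
delta([.5915,-.2905,.15],-18.5)"
```

```text
shift [-0.4173 -0.0476 -0.055 ] turn [-2.50e-03  4.00e-04  5.89e-01] t 6.22 tcp local mm [-4.2 87.2 95. ] F [-0.8  0.2 -0.2]
```

Emit:
drive_effector(motion=[[0, 0, -0.04, 0, 0, 0], [0, 0, -0.08, 0, 0, 0], [0, 0, -0.12, 0, 0, 0], [-0.04, -0.005, -0.13, 0, 0, 0.1], [-0.08, -0.01, -0.13, 0, 0, 0.2], [-0.12, -0.015, -0.13, 0, 0, 0.32], [-0.16, -0.02, -0.13, 0, 0, 0.44], [-0.2, -0.025, -0.13, 0, 0, 0.56]], finger_gap=0.085)

```text
clock: 6.88
tool_pos: [0.557, -0.0765, 0.2268]
ee_rot: [0.0, 0.805, 0.594, 0.0]
contact_force: [1.3, -0.1, 0.0]
finger_gap: 0.0847
grip_force: 0.0
```

Emit:
drive_effector(motion=[[0, 0, 0, 0, 0, 0]])

```text
clock: 6.97
tool_pos: [0.5573, -0.0807, 0.2263]
ee_rot: [0.001, 0.806, 0.592, -0.001]
contact_force: [-0.6, 0.4, 1.1]
finger_gap: 0.085
grip_force: 0.0
```

```bash
python3 -c "
from h import *
delta([.5915,-.2905,.15],-18.5)"
```

```text
shift [-0.1898  0.0953  0.0769] turn [0.0004 0.0026 0.0191] t 6.97 tcp local mm [ -28.2 -119.   226.3] F [-0.6  0.4  1.1]
```

Emit:
drive_effector(motion=[[-0.035, 0.017, 0, 0, 0, 0.019], [-0.07, 0.034, 0, 0, 0, 0.019], [-0.105, 0.053, 0, 0, 0, 0.019], [-0.14, 0.07, 0.02, 0, 0, 0.019], [-0.165, 0.085, 0.04, 0, 0, 0.019], [-0.1898, 0.0953, 0.06, 0, 0, 0.019], [-0.1898, 0.0953, 0.0769, 0, 0, 0.019], [-0.1898, 0.0953, 0.0769, 0, 0, 0.019]])

```text
clock: 7.63
tool_pos: [0.5906, -0.2837, 0.1439]
ee_rot: [-0.004, 0.809, 0.588, -0.002]
contact_force: [-1.3, -0.1, -0.7]
finger_gap: 0.0851
grip_force: 0.0
```

```bash
python3 -c "
from h import *
delta([.5915,-.2905,.15],-18.5)
c=vision.capture('scene')
L=toloc(cloud(c))*1000;m=(abs(L[...,0])<9)&(L[...,1]<120)&(L[...,1]>-80)&(L[...,2]>70)&(L[...,2]<150)
p=L[m];a=p[p[:,1]<25];b=p[p[:,1]>25];print('arm',a.min(0),a.max(0),'handle',b.min(0),b.max(0))
c=wrist('w3');W=cloud(c);hsv=cv2.cvtColor(c['color'],cv2.COLOR_BGR2HSV).astype(int);h,s,v=hsv[...,0],hsv[...,1],hsv[...,2]
m=(h<25)&(s>40)&(s<170)&(v>60)&(W[...,2]>.024)&(np.hypot(W[...,0]-.59,W[...,1]+.29)<.07)
top=ray(c,np.argwhere(m)[:,::-1],.030);print(m.sum(),np.median(W[m][:,2]),cv2.minAreaRect((top[:,:2]*1000).astype(np.float32)))
"
```

```text
shift [-0.0061  0.0029 -0.0061] turn [-0.0092 -0.0022  0.0083] t 7.63 tcp local mm [ -48.3 -323.7  143.9] F [-1.3 -0.1 -0.7]
arm [ -7.36685315 -49.87613485  72.40259629] [  7.99130205   3.29974656 132.59076366] handle [-8.79442344 31.00401361 70.62044151] [  8.99068789 102.31073485 122.55404847]
1556 0.030660123471799194 ((590.1957397460938, -290.7237854003906), (69.39106750488281, 43.71809768676758), 72.19722747802734)
```

View pics/w3.png

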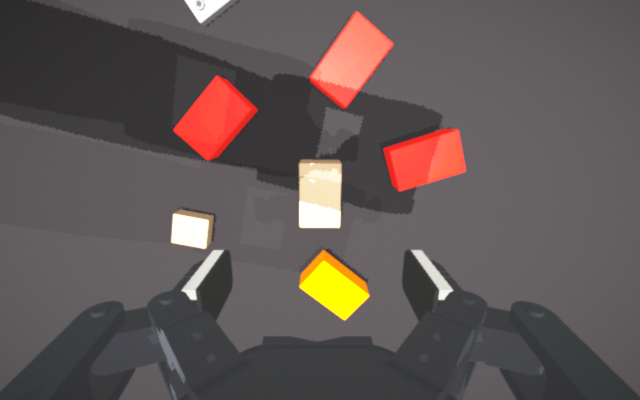

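The wrist view shows the billet at (320,194) under the gripper, with its long axis aligned to the image. The decoys are clear of it. The clamp cloud still looks part open, so I check the held-handle depth in w2, and the present state from the top and scene cameras.

```bash
python3 - <<'E'
from h import *
def show(n,c):
    L=toloc(cloud(c))*1000
    m=(abs(L[...,0])<9)&(L[...,2]>62)&(L[...,2]<150)
    p=L[m];print(n,len(p))
    for lo in range(-60,125,10):
        q=p[(p[:,1]>=lo)&(p[:,1]<lo+10)]
        if len(q): print((lo,len(q),*np.percentile(q[:,2],[5,50,95]).round()),end=" ")
    print()
show("w2",load("w2"));show("scene1",load("scene1"))
show("scene",vision.capture("scene"));show("top",vision.capture("top"))
E
```

```text
w2 2602
(0, 102, np.float64(63.0), np.float64(65.0), np.float64(67.0)) (10, 22, np.float64(62.0), np.float64(63.0), np.float64(65.0)) (20, 9, np.float64(62.0), np.float64(63.0), np.float64(65.0)) (30, 21, np.float64(66.0), np.float64(72.0), np.float64(74.0)) (40, 32, np.float64(76.0), np.float64(82.0), np.float64(85.0)) (50, 176, np.float64(86.0), np.float64(90.0), np.float64(92.0)) (60, 200, np.float64(94.0), np.float64(97.0), np.float64(100.0)) (70, 289, np.float64(102.0), np.float64(105.0), np.float64(110.0)) (80, 460, np.float64(109.0), np.float64(115.0), np.float64(139.0)) (90, 817, np.float64(115.0), np.float64(119.0), np.float64(138.0)) (100, 474, np.float64(110.0), np.float64(115.0), np.float64(136.0)) 
scene1 290
(-60, 2, np.float64(116.0), np.float64(116.0), np.float64(117.0)) (-50, 22, np.float64(112.0), np.float64(117.0), np.float64(120.0)) (-40, 23, np.float64(115.0), np.float64(121.0), np.float64(131.0)) (-30, 24, np.float64(112.0), np.float64(128.0), np.float64(133.0)) (-20, 21, np.float64(92.0), np.float64(127.0), np.float64(131.0)) (-10, 11, np.float64(69.0), np.floa
[... 2056 characters left out ...]
0, 19, np.float64(67.0), np.float64(75.0), np.float64(87.0)) (10, 3, np.float64(62.0), np.float64(64.0), np.float64(67.0)) (20, 2, np.float64(62.0), np.float64(62.0), np.float64(63.0)) (30, 9, np.float64(63.0), np.float64(66.0), np.float64(74.0)) (40, 11, np.float64(67.0), np.float64(75.0), np.float64(81.0)) (50, 24, np.float64(83.0), np.float64(87.0), np.float64(94.0)) (60, 25, np.float64(90.0), np.float64(96.0), np.float64(101.0)) (70, 24, np.float64(99.0), np.float64(105.0), np.float64(109.0)) (80, 24, np.float64(109.0), np.float64(113.0), np.float64(118.0)) (90, 23, np.float64(116.0), np.float64(120.0), np.float64(123.0)) (100, 10, np.float64(113.0), np.float64(117.0), np.float64(121.0))
```

```bash
python3 -c "
from h import *
delta(toworld([-.001,.092,.20]),14.9)"
```

```text
shift [ 0.3739 -0.1884 -0.0489] turn [ 0.0019  0.0009 -0.5717] t 7.83 tcp local mm [ -44.8 -324.4  151.6] F [ 0.4 -0.3  0.6]
```

Emit:
drive_effector(motion=[[0.03, -0.02, -0.04, 0, 0, -0.12], [0.06, -0.04, -0.07, 0, 0, -0.24], [0.1, -0.06, -0.08, 0, 0, -0.36], [0.14, -0.07, -0.08, 0, 0, -0.48], [0.18, -0.09, -0.08, 0, 0, -0.58], [0.21, -0.11, -0.08, 0, 0, -0.58], [0.24, -0.13, -0.08, 0, 0, -0.58], [0.27, -0.14, -0.08, 0, 0, -0.58]], finger_gap=0, grip_n=20)

```text
clock: 8.5
tool_pos: [0.5425, 0.0185, 0.2329]
ee_rot: [0.002, 0.606, 0.795, 0.001]
contact_force: [1.1, -0.5, 0.4]
finger_gap: 0.0001
grip_force: 0.0
```

Emit:
drive_effector(motion=[[0, 0, 0, 0, 0, 0]])

```text
clock: 8.58
tool_pos: [0.5427, 0.0227, 0.2328]
ee_rot: [0.001, 0.603, 0.797, 0.002]
contact_force: [-0.1, -1.1, 0.4]
finger_gap: -0.0002
grip_force: 0.0
```

```bash
python3 -c "
from h import *
delta(toworld([-.001,.092,.20]),14.9)"
```

```text
shift [0.1069 0.0163 0.033 ] turn [ 0.0049 -0.0013  0.0154] t 8.58 tcp local mm [-15.8 -15.2 232.8] F [-0.1 -1.1  0.4]
```

Emit:
drive_effector(motion=[[0.04, 0.01, 0, 0, 0, 0.0154], [0.08, 0.0163, 0.02, 0, 0, 0.0154], [0.1069, 0.0163, 0.05, 0, 0, 0.0154], [0.1069, 0.0163, 0.09, 0, 0, 0.0154], [0.1069, 0.0163, 0.09, 0, 0, 0.0154], [0.1069, 0.0163, 0.09, 0, 0, 0.0154]])

```text
clock: 9.08
tool_pos: [0.5291, 0.1236, 0.1391]
ee_rot: [-0.001, 0.612, 0.791, -0.001]
contact_force: [0.4, -0.6, 1.0]
finger_gap: 0.0001
grip_force: 0.0
```

Emit:
drive_effector(motion=[[0, 0, 0.01, 0, 0, 0], [0, 0, 0.02, 0, 0, 0], [0, 0, 0.03, 0, 0, 0], [0, 0, 0.03, 0, 0, 0]])

```text
clock: 9.42
tool_pos: [0.5302, 0.1226, 0.1087]
ee_rot: [-0.001, 0.613, 0.79, -0.001]
contact_force: [0.3, 1.0, -1.1]
finger_gap: -0.0002
grip_force: 0.0
```

```bash
cat >> h.py <<'E'
def show(n,c):
    L=toloc(cloud(c))*1000
    m=(abs(L[...,0])<9)&(L[...,2]>62)&(L[...,2]<240)
    p=L[m];print(n,len(p))
    for lo in range(-60,145,10):
        q=p[(p[:,1]>=lo)&(p[:,1]<lo+10)]
        if len(q): print(lo,len(q),np.percentile(q[:,2],[5,50,95]).round(),end=" ")
    print()
E
python3 -c "
from h import *
delta(toworld([-.001,.092,.20]),14.9)
c=vision.capture('scene');show('scene',c);show('w',wrist('w4'))
cv2.imwrite('pics/sc3.png',cv2.resize(c['color'][120:240,260:420],None,fx=5,fy=5,interpolation=cv2.INTER_CUBIC))
"
```

```text
shift [ 0.0076  0.0009 -0.0913] turn [-0.002  -0.0003 -0.0096] t 9.42 tcp local mm [ -2.2  84.5 108.7] F [ 0.3  1.  -1.1]
scene 434
-60 1 [117. 117. 117.] -50 26 [112. 118. 122.] -40 20 [115. 124. 132.] -30 25 [112. 128. 133.] -20 21 [ 84. 125. 132.] -10 13 [63. 76. 90.] 0 3 [66. 66. 72.] 20 5 [62. 66. 67.] 30 14 [65. 69. 77.] 40 24 [69. 80. 86.] 50 35 [72. 90. 95.] 60 63 [ 93. 189. 233.] 70 133 [104. 170. 233.] 80 35 [109. 115. 194.] 90 14 [110. 119. 122.] 100 2 [116. 116. 116.] 
w 10252
-10 224 [ 88.  96. 103.] 60 6 [95. 96. 98.] 70 437 [105. 192. 198.] 80 708 [111. 183. 209.] 90 6526 [121. 220. 238.] 100 2351 [117. 225. 239.]
```

View pics/w4.png

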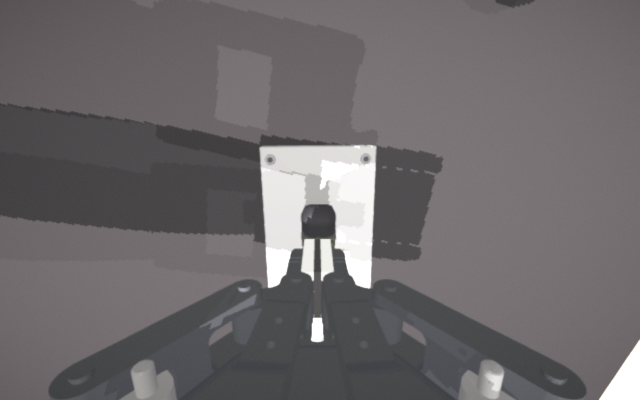

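The wrist view shows the shut pads at (318,258) just above the handle, with the grip end at (319,220). The handle hasn't moved yet, so I press further and re-measure.

Emit:
drive_effector(motion=[[0.003, 0, 0.008, 0, 0, 0], [0.006, 0, 0.016, 0, 0, 0], [0.006, 0, 0.022, 0, 0, 0], [0.006, 0, 0.022, 0, 0, 0]])

```text
clock: 9.85
tool_pos: [0.5281, 0.1294, 0.0863]
ee_rot: [-0.001, 0.613, 0.79, -0.001]
contact_force: [0.3, -0.4, -0.3]
finger_gap: 0.0003
grip_force: 0.0
```

```bash
python3 -c "
from h import *
delta(toworld([-.001,.092,.20]),14.9)
c=vision.capture('scene');show('scene',c);show('w',wrist('w5'))
cv2.imwrite('pics/sc3.png',cv2.resize(c['color'][120:240,260:420],None,fx=5,fy=5,interpolation=cv2.INTER_CUBIC))
"
```

```text
shift [ 0.0005  0.0011 -0.1137] turn [-0.0025 -0.0006 -0.008 ] t 9.85 tcp local mm [-2.4 91.6 86.3] F [ 0.3 -0.4 -0.3]
scene 423
-50 16 [113. 120. 123.] -40 15 [119. 121. 127.] -30 29 [117. 126. 134.] -20 28 [ 94. 127. 134.] -10 23 [ 64.  84. 132.] 0 3 [64. 65. 79.] 20 7 [62. 64. 67.] 30 13 [63. 67. 74.] 40 16 [68. 77. 81.] 50 36 [73. 84. 91.] 60 30 [ 89.  93. 100.] 70 122 [ 98. 167. 216.] 80 72 [104. 138. 208.] 90 12 [104. 112. 172.] 100 1 [105. 105. 105.] 
w 10693
0 228 [69. 79. 86.] 70 13 [160. 160. 172.] 80 512 [107. 170. 176.] 90 1073 [111. 160. 191.] 100 8419 [128. 203. 217.] 110 448 [217. 221. 224.]
```

View pics/sc3.png

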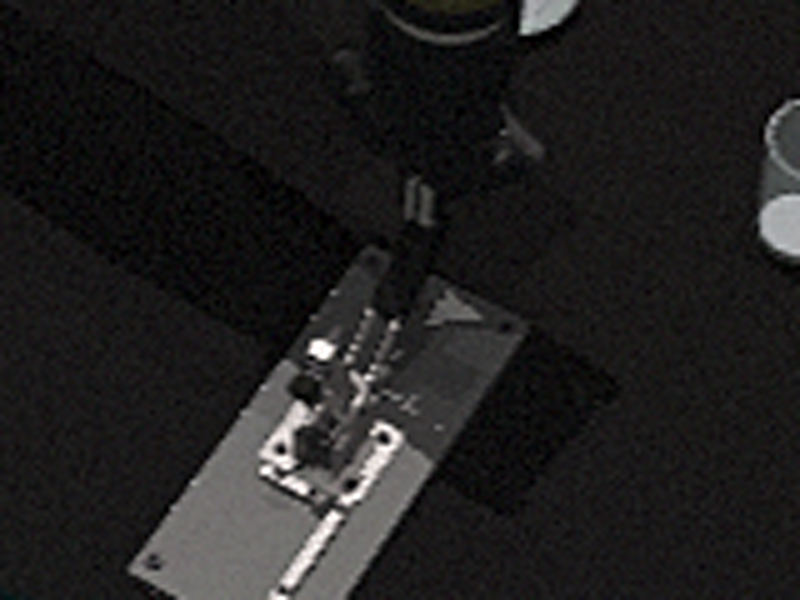

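The crop shows the shut fingers, with pads at (418,200), pressing on the grip at (410,260). The handle has started down, so contact came about 15–20 mm lower than I expected. I continue down.

Emit:
drive_effector(motion=[[0, 0, 0.006, 0, 0, 0], [0, 0, 0.012, 0, 0, 0], [0, 0, 0.018, 0, 0, 0], [0, 0, 0.024, 0, 0, 0], [0, 0, 0.024, 0, 0, 0]])

```text
clock: 10.37
tool_pos: [0.5283, 0.1289, 0.0624]
ee_rot: [-0.001, 0.613, 0.79, -0.001]
contact_force: [0.4, -0.3, 0.7]
finger_gap: 0.0001
grip_force: 0.0
```

```bash
python3 -c "
from h import *
delta(toworld([-.001,.092,.20]),14.9)
c=vision.capture('scene');show('scene',c);show('w',wrist('w6'))
"
```

```text
shift [ 0.001   0.001  -0.1376] turn [-0.0023 -0.0001 -0.0085] t 10.37 tcp local mm [-2.3 91.  62.4] F [ 0.4 -0.3  0.7]
scene 422
-20 21 [121. 129. 135.] -10 20 [ 63. 128. 134.] 0 71 [ 66.  96. 132.] 10 25 [ 80. 129. 134.] 20 8 [119. 126. 130.] 30 1 [64. 64. 64.] 40 18 [63. 66. 73.] 50 46 [ 69.  78. 239.] 60 30 [ 73.  79. 188.] 70 106 [ 80. 139. 195.] 80 64 [ 85. 119. 183.] 90 10 [ 87.  92. 151.] 100 2 [90. 91. 92.] 
w 10642
10 122 [63. 69. 75.] 70 12 [136. 137. 147.] 80 504 [136. 147. 152.] 90 997 [ 93. 137. 170.] 100 8658 [ 95. 179. 194.] 110 349 [193. 197. 200.]
```

Emit:
drive_effector(motion=[[0, 0, -0.04, 0, 0, 0], [0, 0, -0.08, 0, 0, 0], [0, 0, -0.12, 0, 0, 0], [0, 0, -0.15, 0, 0, 0], [0, 0, -0.15, 0, 0, 0]])

```text
clock: 10.88
tool_pos: [0.5336, 0.1298, 0.2236]
ee_rot: [0.005, 0.613, 0.79, 0.005]
contact_force: [1.0, 0.1, 0.4]
finger_gap: 0.0002
grip_force: 0.0
```

```bash
python3 - <<'E'
from h import *
wrist("w7")
delta([.590,-.2905,.15],-18)
for n in("w3","w4","w7"):
    c=load(n);K=c["intrinsics"];z=c["z_map"];v,u=np.mgrid[:400,:640]
    P=np.stack([(u-K[0,2])/K[0,0]*z,(v-K[1,2])/K[1,1]*z,z],-1)@c["hand_eye"][:3,:3].T+c["hand_eye"][:3,3]
    P*=1000
    m=(z>0)&(P[...,2]>-60)&(P[...,2]<25)&(abs(P[...,1])<65)&(abs(P[...,0])<25)
    p=P[m];print(n)
    for lo in range(-60,25,5):
        q=p[(p[:,2]>=lo)&(p[:,2]<lo+5)]
        if len(q): print(lo,len(q),q.min(0).round()[:2],q.max(0).round()[:2])
E
```

```text
shift [-0.4212 -0.0492  0.0698] turn [ 0.01   -0.0017  0.5658] t 10.93 tcp local mm [  1.5  90.7 219.9] F [-0.1  0.1  0.3]
w3
-60 501 [-12. -56.] [11. 55.]
-55 296 [-12. -50.] [10. 48.]
-50 24 [ -6. -44.] [ 7. 42.]
w4
-60 286 [  6. -15.] [11. 12.]
-55 250 [  6. -15.] [11. 12.]
-50 233 [  6. -15.] [11. 12.]
-45 132 [  5. -13.] [11. 11.]
-40 1 [10. -7.] [10. -7.]
-15 368 [  4. -10.] [16.  8.]
-10 470 [ -1. -11.] [19. 10.]
-5 290 [ -7. -12.] [18. 11.]
0 43 [-14. -12.] [ 1. 11.]
5 30 [-15. -12.] [-10.  11.]
10 7 [-19. -12.] [-17.  10.]
w7
-60 277 [  6. -15.] [11. 12.]
-55 267 [  6. -15.] [11. 12.]
-50 225 [  6. -15.] [11. 12.]
-45 129 [  6. -13.] [11. 11.]
-40 3 [10. -7.] [10.  3.]
```

```bash
python3 - <<'E'
from h import *
o=observe();c=vision.capture("scene");L=toloc(cloud(c))*1000
m=(abs(L[...,0])<20)&(L[...,1]>60)&(L[...,1]<125)&(L[...,2]>130)&(L[...,2]<330)
p=L[m];print((toloc(o["tool_pos"])*1000).round())
for lo in range(130,330,10):
    q=p[(p[:,2]>=lo)&(p[:,2]<lo+10)]
    if len(q): print(lo,len(q),q.min(0).round(),q.max(0).round())
show("s",c); print(load("w7")["hand_eye"].round(3))
E
```

```text
[  1.  91. 220.]
250 2 [  7.  83. 255.] [  8.  86. 256.]
260 28 [-12.  76. 261.] [ 15.  92. 269.]
270 33 [-12.  75. 270.] [ 16.  98. 280.]
280 31 [-13.  77. 280.] [ 15.  93. 289.]
290 32 [-18.  75. 290.] [ 17.  89. 299.]
300 49 [-19.  75. 300.] [ 20. 100. 310.]
310 29 [-15.  75. 310.] [ 20.  96. 320.]
320 38 [-15.  70. 320.] [ 17.  87. 330.]
s 297
-20 22 [121. 129. 135.] -10 16 [ 63. 129. 134.] 0 76 [ 65.  94. 133.] 10 23 [ 77. 129. 135.] 20 8 [123. 127. 129.] 30 1 [64. 64. 64.] 40 20 [63. 68. 73.] 50 26 [68. 73. 79.] 60 25 [74. 78. 85.] 70 22 [77. 83. 87.] 80 26 [80. 87. 92.] 90 27 [88. 95. 98.] 100 5 [89. 92. 95.] 
[[ 0.001 -0.961 -0.277  0.07 ]
 [ 1.     0.001 -0.001 -0.001]
 [ 0.001 -0.277  0.961 -0.179]
 [ 0.     0.     0.     1.   ]]
```

The scene camera and the wrist depth both put the shut fingertips 40 mm behind the reported TCP, so I'll allow for that from here on. The clamp is now fully open: arm between y≈-20 and 25, top at z=135. Next, the billet.

Emit:
drive_effector(motion=[[-0.04, -0.005, -0.01, 0, 0, 0.11], [-0.08, -0.01, -0.01, 0, 0, 0.22], [-0.12, -0.015, -0.01, 0, 0, 0.33], [-0.16, -0.02, -0.01, 0, 0, 0.44], [-0.2, -0.025, -0.01, 0, 0, 0.55], [-0.24, -0.03, -0.01, 0, 0, 0.566], [-0.28, -0.035, -0.01, 0, 0, 0.566], [-0.32, -0.04, 0, 0, 0, 0.566]], finger_gap=0.085)

```text
clock: 11.65
tool_pos: [0.5702, -0.1929, 0.2139]
ee_rot: [0.0, 0.809, 0.588, 0.0]
contact_force: [1.4, 0.1, 1.1]
finger_gap: 0.0845
grip_force: 0.0
```

Emit:
drive_effector(motion=[[0, 0, 0, 0, 0, 0]])

```text
clock: 11.73
tool_pos: [0.5683, -0.1963, 0.2096]
ee_rot: [-0.002, 0.811, 0.585, -0.002]
contact_force: [-0.9, 0.8, 0.5]
finger_gap: 0.085
grip_force: 0.0
```

```bash
python3 -c "
from h import *
delta([.5905,-.2907,.07],-18.1)"
```

```text
shift [-0.0823  0.0515  0.1394] turn [-0.0055  0.0019 -0.0046] t 11.73 tcp local mm [ -47.3 -233.5  209.6] F [-0.9  0.8  0.5]
```

Emit:
drive_effector(motion=[[-0.03, 0.02, 0.01, 0, 0, 0], [-0.06, 0.04, 0.03, 0, 0, 0], [-0.082, 0.0515, 0.06, 0, 0, 0], [-0.0823, 0.0515, 0.1, 0, 0, 0], [-0.0823, 0.0515, 0.1394, 0, 0, 0], [-0.0823, 0.0515, 0.1394, 0, 0, 0], [-0.0823, 0.0515, 0.1394, 0, 0, 0]])

```text
clock: 12.32
tool_pos: [0.5905, -0.283, 0.0699]
ee_rot: [-0.004, 0.809, 0.588, -0.002]
contact_force: [0.6, 0.3, 0.6]
finger_gap: 0.0852
grip_force: 0.0
```

```bash
python3 -c "
from h import *
delta([.5905,-.2907,-.031],-18.1)"
```

```text
shift [-0.0076  0.0033  0.1009] turn [-0.0094 -0.0021  0.0015] t 12.32 tcp local mm [ -48.1 -323.    69.9] F [0.6 0.3 0.6]
```

Emit:
drive_effector(motion=[[-0.0076, 0.003, 0.035, -0.009, -0.002, 0], [-0.0076, 0.0033, 0.07, -0.009, -0.002, 0], [-0.0076, 0.0033, 0.09, -0.009, -0.002, 0], [-0.0076, 0.0033, 0.1, -0.009, -0.002, 0], [-0.0076, 0.0033, 0.1, -0.009, -0.002, 0], [-0.0076, 0.0033, 0.1, -0.009, -0.002, 0]])

```text
clock: 12.82
tool_pos: [0.5961, -0.2938, -0.0229]
ee_rot: [0.006, 0.809, 0.588, 0.002]
contact_force: [0.3, 0.2, 0.5]
finger_gap: 0.0853
grip_force: 0.0
```

```bash
python3 -c "
from h import *
delta([.5905,-.2907,-.031],-18.1)"
```

```text
shift [ 0.0012 -0.0064  0.008 ] turn [0.0121 0.0027 0.0021] t 12.82 tcp local mm [ -45.5 -334.8  -22.9] F [0.3 0.2 0.5]
```

Emit:
drive_effector(motion=[[0, -0.005, 0.006, 0.009, 0, 0], [0, -0.005, 0.006, 0.009, 0, 0], [0, -0.005, 0.006, 0.009, 0, 0]])

```text
clock: 13.07
tool_pos: [0.5905, -0.292, -0.03]
ee_rot: [0.001, 0.809, 0.588, -0.0]
contact_force: [-0.1, -0.4, -0.5]
finger_gap: 0.0851
grip_force: 0.0
```

Emit:
drive_effector(motion=[[0, 0, 0, 0, 0, 0], [0, 0, 0, 0, 0, 0], [0, 0, 0, 0, 0, 0], [0, 0, 0, 0, 0, 0], [0, 0, 0, 0, 0, 0], [0, 0, 0, 0, 0, 0], [0, 0, 0, 0, 0, 0]], finger_gap=0, grip_n=40)

```text
clock: 13.65
tool_pos: [0.5902, -0.292, -0.0308]
ee_rot: [0.001, 0.809, 0.588, -0.001]
contact_force: [-0.8, -0.4, 3.0]
finger_gap: 0.0435
grip_force: 43.7
```

```bash
python3 -c "
from h import *
delta([.5905,-.2907,-.031],-18.1)"
```

```text
shift [ 0.0013 -0.0001  0.0002] turn [0.001  0.0023 0.0015] t 13.65 tcp local mm [ -50.7 -331.6  -30.8] F [-0.8 -0.4  3. ]
```

Emit:
drive_effector(motion=[[0, 0, -0.03, 0, 0, 0], [0, 0, -0.06, 0, 0, 0], [0, 0, -0.09, 0, 0, 0], [0, 0, -0.09, 0, 0, 0]])

```text
clock: 13.98
tool_pos: [0.5934, -0.2936, 0.0652]
ee_rot: [0.005, 0.809, 0.588, 0.001]
contact_force: [1.4, -1.6, -0.1]
finger_gap: 0.0434
grip_force: 43.2
```

```bash
python3 -c "
from h import *
delta(toworld([-.005,-.084,.06]),14.9)"
```

```text
shift [ 0.2333 -0.0997  0.0032] turn [ 0.0086  0.0071 -0.5744] t 13.98 tcp local mm [ -48.1 -334.    65.2] F [ 1.4 -1.6 -0.1]
```

Emit:
drive_effector(motion=[[0.03, -0.013, 0, 0, 0, -0.1], [0.06, -0.026, 0, 0, 0, -0.2], [0.09, -0.039, 0, 0, 0, -0.3], [0.12, -0.052, 0, 0, 0, -0.4], [0.15, -0.065, 0, 0, 0, -0.5], [0.18, -0.078, 0, 0, 0, -0.574], [0.2, -0.09, 0, 0, 0, -0.574], [0.2, -0.09, 0, 0, 0, -0.574]])

```text
clock: 14.65
tool_pos: [0.5633, -0.0692, 0.0555]
ee_rot: [-0.002, 0.608, 0.794, -0.001]
contact_force: [0.5, 0.0, -3.2]
finger_gap: 0.0432
grip_force: 43.1
```

```bash
python3 -c "
from h import *
delta(toworld([-.005,-.084,.06]),14.9)"
```

```text
shift [ 0.0253  0.0146 -0.0045] turn [-0.0052 -0.002   0.0034] t 14.65 tcp local mm [ -19.5 -109.3   55.5] F [ 0.5  0.  -3.2]
```

Emit:
drive_effector(motion=[[0.0253, 0.0146, 0, 0, 0, 0.003], [0.0253, 0.0146, 0, 0, 0, 0.003], [0.0253, 0.0146, 0.03, 0, 0, 0.003], [0.0253, 0.0146, 0.05, 0, 0, 0.003], [0.0253, 0.0146, 0.06, 0, 0, 0.003], [0.0253, 0.0146, 0.06, 0, 0, 0.003]])

```text
clock: 15.15
tool_pos: [0.5701, -0.0454, -0.0062]
ee_rot: [-0.003, 0.611, 0.792, -0.003]
contact_force: [-1.1, -0.1, -2.6]
finger_gap: 0.0432
grip_force: 43.0
```

```bash
python3 -c "
from h import *
delta(toworld([-.005,-.084,-.017]),14.9)
c=wrist('w8');W=cloud(c);L=toloc(W)*1000
hsv=cv2.cvtColor(c['color'],cv2.COLOR_BGR2HSV).astype(int)
for n,c in (('w',c),('scene',vision.capture('scene'))):
  L=toloc(cloud(c))*1000;hsv=cv2.cvtColor(c['color'],cv2.COLOR_BGR2HSV).astype(int)
  m=(hsv[...,0]<25)&(hsv[...,1]>40)&(hsv[...,1]<170)&(hsv[...,2]>30)&(abs(L[...,0])<50)&(L[...,1]<0)&(L[...,1]>-150)&(L[...,2]>5)&(L[...,2]<70)
  p=L[m];print(n,len(p),np.percentile(p,[2,50,98],axis=0).round(1).tolist())
"
```

```text
shift [0.0041 0.0019 0.0108] turn [-0.0085 -0.0014 -0.0039] t 15.15 tcp local mm [ -6.8 -88.1  -6.2] F [-1.1 -0.1 -2.6]
w 14199 [[-28.4, -118.5, 34.1], [-7.7, -79.5, 55.3], [13.5, -52.4, 56.6]]
scene 323 [[-24.8, -125.0, 25.1], [-3.5, -110.5, 55.3], [17.9, -74.9, 61.0]]
```

Emit:
drive_effector(motion=[[0.003, 0.001, 0.006, -0.006, 0, -0.004], [0.003, 0.001, 0.011, -0.006, 0, -0.004], [0.003, 0.001, 0.013, -0.006, 0, -0.004], [0.003, 0.001, 0.013, -0.006, 0, -0.004]])

```text
clock: 15.58
tool_pos: [0.5736, -0.0422, -0.0151]
ee_rot: [0.002, 0.609, 0.793, 0.001]
contact_force: [-0.7, 0.1, -3.2]
finger_gap: 0.0431
grip_force: 43.1
```

```bash
python3 -c "
from h import *
delta(toworld([-.001,-.080,-.017]),14.9)"
```

```text
shift [0.0059 0.0016 0.0019] turn [0.0045 0.0015 0.0006] t 15.58 tcp local mm [ -2.6 -85.9 -15.1] F [-0.7  0.1 -3.2]
```

Emit:
drive_effector(motion=[[0, 0, 0.002, 0, 0, 0], [0, 0, 0.004, 0, 0, 0], [0, 0, 0.004, 0, 0, 0]])

```text
clock: 15.83
tool_pos: [0.5745, -0.0424, -0.0176]
ee_rot: [0.002, 0.609, 0.793, 0.002]
contact_force: [-3.3, 0.4, 3.9]
finger_gap: 0.0432
grip_force: 48.2
```

Emit:
drive_effector(motion=[[0, 0.002, 0, 0, 0, 0], [0, 0.004, 0, 0, 0, 0], [0, 0.004, 0, 0, 0, 0]])

```text
clock: 16.08
tool_pos: [0.5752, -0.0422, -0.0175]
ee_rot: [-0.0, 0.609, 0.793, -0.002]
contact_force: [-15.5, -2.6, 15.4]
finger_gap: 0.0434
grip_force: 55.0
```

```bash
python3 -c "
from h import *
delta(toworld([-.001,-.080,-.017]),14.9)"
```

```text
shift [ 0.0063  0.0001 -0.0005] turn [-0.003   0.0013  0.0015] t 16.08 tcp local mm [ -1.  -86.3 -17.5] F [-15.5  -2.6  15.4]
```

Emit:
drive_effector(motion=[[0, -0.002, -0.001, 0, 0, 0], [0.003, -0.002, -0.001, 0, 0, 0], [0.005, -0.002, -0.001, 0, 0, 0], [0.006, -0.002, -0.001, 0, 0, 0], [0.006, -0.002, -0.001, 0, 0, 0]])

```text
clock: 16.5
tool_pos: [0.574, -0.0372, -0.0175]
ee_rot: [0.003, 0.609, 0.793, 0.0]
contact_force: [-4.7, -5.8, 2.0]
finger_gap: 0.043
grip_force: 45.8
```

```bash
python3 -c "
from h import *
delta(toworld([-.001,-.080,-.017]),14.9)"
```

```text
shift [ 0.0012 -0.0001 -0.0005] turn [0.0035 0.0042 0.0012] t 16.5 tcp local mm [ -0.9 -81.2 -17.5] F [-4.7 -5.8  2. ]
```

Emit:
drive_effector(motion=[[0.002, 0, 0, 0, 0, 0], [0.003, 0, 0, 0, 0, 0], [0.003, 0, 0, 0, 0, 0]])

```text
clock: 16.75
tool_pos: [0.5733, -0.0345, -0.0175]
ee_rot: [0.003, 0.609, 0.793, 0.0]
contact_force: [-4.0, -6.1, 1.8]
finger_gap: 0.0433
grip_force: 45.8
```

```bash
python3 -c "
from h import *
delta(toworld([-.001,-.080,-.017]),14.9)"
```

```text
shift [-0.0016 -0.0001 -0.0005] turn [0.0035 0.0045 0.0011] t 16.75 tcp local mm [ -0.9 -78.4 -17.5] F [-4.  -6.1  1.8]
```

Moved freely, so that force is friction. I keep pushing.

Emit:
drive_effector(motion=[[0.002, 0, 0, 0, 0, 0], [0.003, 0, 0, 0, 0, 0], [0.003, 0, 0, 0, 0, 0]])

```text
clock: 17.0
tool_pos: [0.5734, -0.0346, -0.0173]
ee_rot: [0.005, 0.609, 0.793, -0.001]
contact_force: [-2.3, -17.7, -1.6]
finger_gap: 0.0431
grip_force: 43.2
```

```bash
python3 -c "
from h import *
delta(toworld([-.001,-.080,-.017]),14.9)"
```

```text
shift [-0.0015 -0.0002 -0.0003] turn [0.004  0.0101 0.0021] t 17.0 tcp local mm [ -0.8 -78.5 -17.3] F [ -2.3 -17.7  -1.6]
```

Emit:
drive_effector(motion=[[-0.0015, 0.002, 0.001, 0, 0, 0], [-0.0015, 0.002, 0.001, 0, 0, 0], [-0.0015, 0.001, 0.001, 0, 0, 0]])

```text
clock: 17.25
tool_pos: [0.5733, -0.0345, -0.0175]
ee_rot: [0.003, 0.609, 0.793, -0.002]
contact_force: [-7.2, -11.6, 7.1]
finger_gap: 0.043
grip_force: 49.3
```

Emit:
drive_effector(motion=[[0, 0, 0, 0, 0, 0], [0, 0, 0, 0, 0, 0], [0, 0, 0, 0, 0, 0], [0, 0, 0, 0, 0, 0], [0, 0, 0, 0, 0, 0], [0, 0, 0, 0, 0, 0]], finger_gap=0.085)

```text
clock: 17.75
tool_pos: [0.5743, -0.031, -0.0189]
ee_rot: [0.002, 0.609, 0.793, 0.002]
contact_force: [0.4, 0.2, 0.0]
finger_gap: 0.0847
grip_force: 0.0
```

Emit:
drive_effector(motion=[[0, 0, -0.04, 0, 0, 0], [0, 0, -0.08, 0, 0, 0], [-0.04, 0, -0.12, 0, 0, 0], [-0.08, 0, -0.14, 0, 0, 0], [-0.08, 0, -0.14, 0, 0, 0]])

```text
clock: 18.17
tool_pos: [0.5973, -0.1118, 0.1267]
ee_rot: [0.006, 0.61, 0.793, 0.003]
contact_force: [0.6, 0.4, 0.5]
finger_gap: 0.0849
grip_force: 0.0
```

```bash
python3 -c "
from h import *
delta(toworld([-.001,-.080,-.017]),14.9)
for n,c in (('w',wrist('w9')),('scene',vision.capture('scene')),('top',vision.capture('top'))):
  L=toloc(cloud(c))*1000;hsv=cv2.cvtColor(c['color'],cv2.COLOR_BGR2HSV).astype(int)
  m=(hsv[...,0]<25)&(hsv[...,1]>40)&(hsv[...,1]<170)&(hsv[...,2]>30)&(abs(L[...,0])<40)&(L[...,1]<0)&(L[...,1]>-150)&(L[...,2]>36)&(L[...,2]<60)
  p=L[m];t=toloc(ray(c,np.argwhere(m)[:,::-1],.042))[:,:2]*1000;print(n,len(p),np.median(p[:,2]),cv2.minAreaRect(t.astype(np.float32)));show(n,c)
"
```

```text
shift [ 0.0803 -0.0052  0.1431] turn [ 0.0121  0.0071 -0.0002] t 18.17 tcp local mm [   2.5 -159.3  126.7] F [0.6 0.4 0.5]
w 3180 42.59866335410051 ((-2.683988571166992, -78.08847045898438), (43.70795822143555, 69.10556030273438), 0.06701743602752686)
w 476

scene 131 40.994845340834644 ((0.8874053955078125, -80.60877990722656), (45.014957427978516, 72.024658203125), 0.45817235112190247)
scene 306
-20 20 [120. 127. 136.] -10 16 [ 63. 130. 134.] 0 75 [ 64.  94. 133.] 10 25 [ 77. 125. 136.] 20 7 [120. 125. 128.] 30 1 [63. 63. 63.] 40 18 [63. 66. 72.] 50 22 [68. 72. 77.] 60 31 [71. 77. 85.] 70 26 [74. 84. 88.] 80 28 [83. 88. 94.] 90 28 [87. 93. 98.] 100 5 [90. 93. 98.] 
top 156 41.546405560506926 ((-2.0186405181884766, -59.369625091552734), (36.118614196777344, 43.28956985473633), 88.12787628173828)
top 254
-20 2 [122. 122. 123.] -10 23 [126. 132. 135.] 0 33 [ 62. 123. 132.] 10 31 [ 74. 130. 136.] 20 18 [120. 127. 133.] 30 2 [ 66.  93. 120.] 40 6 [63. 64. 68.] 50 24 [64. 73. 78.] 60 22 [72. 76. 81.] 70 23 [78. 81. 87.] 80 23 [84. 88. 91.] 90 27 [87. 92. 97.] 100 20 [90. 94. 97.]
```

View pics/w9.png

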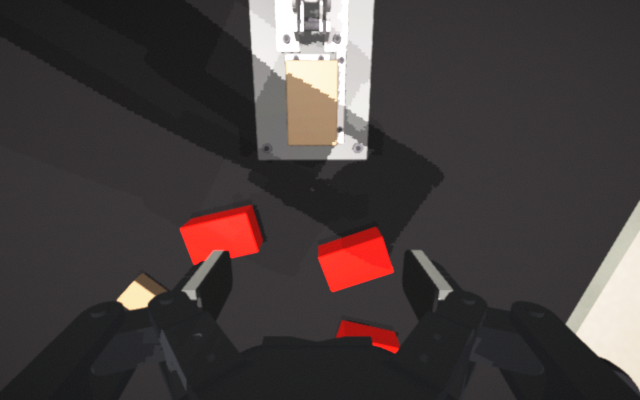

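The wrist view shows the billet at (313,102) square in the corner. The long stop touches its right side at (341,100), the end stop is above it at (315,55), and the clamp is still open. Now I go to the handle.

Emit:
drive_effector(motion=[[0.04, -0.003, -0.01, 0.006, 0, 0], [0.08, -0.0035, -0.02, 0.006, 0, 0], [0.12, -0.0035, -0.02, 0.006, 0, 0], [0.16, -0.0035, -0.02, 0.006, 0, 0], [0.2, -0.0035, -0.02, 0.006, 0, 0], [0.24, -0.0035, -0.02, 0.006, 0, 0], [0.24, -0.0035, -0.02, 0.006, 0, 0], [0.24, -0.0035, -0.02, 0.006, 0, 0]])

```text
clock: 18.98
tool_pos: [0.5259, 0.125, 0.1383]
ee_rot: [-0.001, 0.607, 0.795, -0.002]
contact_force: [0.5, -0.2, 0.8]
finger_gap: 0.085
grip_force: 0.0
```

```bash
python3 -c "
from h import *
delta(toworld([-.001,.081,.023]),14.9)"
```

```text
shift [-0.0069  0.0052  0.1153] turn [-0.0054  0.0009  0.0058] t 18.98 tcp local mm [ -5.7  87.9 138.3] F [ 0.5 -0.2  0.8]
```

Emit:
drive_effector(motion=[[-0.0069, 0.0052, 0.01, 0, 0, 0.005], [-0.0069, 0.0052, 0.05, 0, 0, 0.005], [-0.0069, 0.0052, 0.09, 0, 0, 0.005], [-0.0069, 0.0052, 0.115, 0, 0, 0.005], [-0.0069, 0.0052, 0.115, 0, 0, 0.005], [-0.0069, 0.0052, 0.115, 0, 0, 0.005]])

```text
clock: 19.48
tool_pos: [0.5337, 0.1152, 0.0232]
ee_rot: [-0.002, 0.612, 0.791, -0.003]
contact_force: [-0.4, -0.4, -0.4]
finger_gap: 0.0848
grip_force: 0.0
```

```bash
python3 -c "
from h import *
delta(toworld([-.001,.081,.023]),14.9)"
```

```text
shift [ 0.0045 -0.0004  0.0002] turn [-0.0066  0.001  -0.0067] t 19.48 tcp local mm [-0.7 76.5 23.2] F [-0.4 -0.4 -0.4]
```

Emit:
drive_effector(motion=[[0.0045, 0, 0, -0.005, 0, -0.006], [0.0045, 0, 0, -0.005, 0, -0.006], [0.0045, 0, 0, -0.005, 0, -0.006], [0.0045, 0, 0, -0.005, 0, -0.006], [0.0045, 0, 0, -0.005, 0, -0.006], [0.0045, 0, 0, -0.005, 0, -0.006], [0.0045, 0, 0, -0.005, 0, -0.006], [0.0045, 0, 0, -0.005, 0, -0.006]], finger_gap=0, grip_n=35)

```text
clock: 20.15
tool_pos: [0.532, 0.121, 0.0267]
ee_rot: [-0.0, 0.609, 0.793, -0.001]
contact_force: [-10.8, -1.0, 8.4]
finger_gap: 0.0213
grip_force: 39.1
```

```bash
python3 -c "
from h import *
delta(toworld([-.001,.081,.023]),14.9)"
```

```text
shift [-0.0015 -0.0001  0.0037] turn [-0.0018  0.0012  0.002 ] t 20.15 tcp local mm [-0.8 82.5 26.7] F [-10.8  -1.    8.4]
```

Emit:
drive_effector(motion=[[0, 0, -0.006, 0, 0, 0], [0, 0, -0.011, 0, 0, 0], [-0.002, 0, -0.017, 0, 0, 0], [-0.004, 0, -0.023, 0, 0, 0], [-0.008, 0, -0.03, 0, 0, 0], [-0.012, 0, -0.037, 0, 0, 0], [-0.018, 0, -0.044, 0, 0, 0], [-0.024, 0, -0.05, 0, 0, 0]], grip_n=30)

```text
clock: 20.82
tool_pos: [0.5379, 0.0978, 0.0751]
ee_rot: [-0.0, 0.609, 0.793, -0.001]
contact_force: [-6.0, -0.4, -6.5]
finger_gap: 0.0211
grip_force: 39.9
```

```bash
python3 -c "
from h import *
delta(toworld([-.001,.081,.023]),14.9);show('s',vision.capture('scene'))"
```

```text
shift [0.0224 0.0001 0.0521] turn [-0.0014  0.0003  0.0017] t 20.82 tcp local mm [-1.  58.6 75.1] F [-6.  -0.4 -6.5]
s 338
-60 31 [ 92. 107. 114.] -50 21 [ 98. 109. 115.] -40 10 [ 85.  96. 113.] -30 12 [79. 87. 93.] -20 11 [74. 82. 85.] -10 13 [64. 71. 77.] 0 9 [63. 65. 69.] 10 15 [63. 64. 71.] 20 24 [ 63.  76. 215.] 30 38 [ 71.  95. 212.] 40 67 [100. 116. 204.] 50 37 [117. 128. 138.] 60 14 [134. 141. 146.] 70 2 [146. 147. 148.]
```

Emit:
drive_effector(motion=[[-0.007, 0, -0.006, 0, 0, 0], [-0.014, 0, -0.011, 0, 0, 0], [-0.02, 0, -0.0135, 0, 0, 0], [-0.026, 0, -0.016, 0, 0, 0], [-0.034, 0, -0.019, 0, 0, 0], [-0.04, 0, -0.02, 0, 0, 0], [-0.046, 0, -0.021, 0, 0, 0], [-0.051, 0, -0.021, 0, 0, 0]], grip_n=40)

```text
clock: 21.53
tool_pos: [0.551, 0.0494, 0.0966]
ee_rot: [-0.001, 0.609, 0.793, 0.0]
contact_force: [-8.6, 2.7, -2.1]
finger_gap: 0.0218
grip_force: 44.2
```

Emit:
drive_effector(motion=[[-0.003, 0, 0.001, 0, 0, 0], [-0.006, 0, 0.001, 0, 0, 0], [-0.006, 0, 0.001, 0, 0, 0]])

```text
clock: 21.78
tool_pos: [0.5527, 0.0434, 0.0961]
ee_rot: [-0.001, 0.609, 0.793, -0.0]
contact_force: [-9.8, 3.0, -0.8]
finger_gap: 0.0214
grip_force: 44.3
```

```bash
python3 -c "
from h import *
delta(toworld([-.001,.081,.023]),14.9);show('s',vision.capture('scene'))"
```

```text
shift [ 0.0787 -0.      0.0732] turn [-0.0013 -0.0016  0.0011] t 21.78 tcp local mm [-0.8  2.2 96.1] F [-9.8  3.  -0.8]
s 284
-60 14 [65. 71. 74.] -50 18 [67. 69. 72.] -40 14 [66. 68. 72.] -30 15 [65. 69. 72.] -20 31 [ 67. 213. 233.] -10 24 [ 65.  70. 222.] 0 93 [ 64. 124. 171.] 10 34 [ 66.  77. 100.]
```

Emit:
drive_effector(motion=[[-0.003, 0, 0, 0, 0, 0], [-0.005, 0, 0, 0, 0, 0], [-0.005, 0, 0, 0, 0, 0]])

```text
clock: 22.08
tool_pos: [0.5539, 0.0386, 0.0953]
ee_rot: [-0.001, 0.609, 0.793, -0.0]
contact_force: [-8.5, 2.7, -3.6]
finger_gap: 0.0209
grip_force: 43.8
```

```bash
python3 -c "
from h import *
delta(toworld([-.001,.081,.023]),14.9)"
```

```text
shift [0.0837 0.0001 0.0724] turn [-0.0014 -0.0012  0.0015] t 22.08 tcp local mm [-0.9 -2.8 95.3] F [-8.5  2.7 -3.6]
```

Emit:
drive_effector(motion=[[-0.003, 0, 0, 0, 0, 0], [-0.006, 0, 0, 0, 0, 0], [-0.006, 0, 0, 0, 0, 0]])

```text
clock: 22.33
tool_pos: [0.5549, 0.0347, 0.0951]
ee_rot: [-0.003, 0.609, 0.793, 0.001]
contact_force: [-10.8, 9.6, -2.8]
finger_gap: 0.0214
grip_force: 43.4
```

```bash
python3 -c "
from h import *
delta(toworld([-.001,.081,.023]),14.9);c=wrist('w10');L=toloc(cloud(c))*1000
for c in (c,vision.capture('scene'),vision.capture('top')):
  L=toloc(cloud(c))*1000;m=(abs(L[...,0])<13)&(abs(L[...,1])<35)&(L[...,2]>110)&(L[...,2]<185)
  p=L[m]
  for lo in range(110,185,10):
    q=p[(p[:,2]>=lo)&(p[:,2]<lo+10)]
    if len(q):print(lo,len(q),np.percentile(q[:,1],[3,50,97]).round(),end=' ')
  print()
"
```

```text
shift [0.0874 0.0001 0.0726] turn [-0.0016 -0.0055  0.001 ] t 22.33 tcp local mm [-0.9 -6.8 95.1] F [-10.8   9.6  -2.8]
110 101 [15. 16. 17.] 120 319 [13. 15. 16.] 130 391 [ 4. 14. 15.] 140 518 [ 3. 13. 14.] 150 728 [-16.  11.  13.] 160 1138 [-17.   9.  11.] 170 1956 [-10.   4.  10.] 180 83 [-16.   4.   5.] 
110 4 [-1. -0.  1.] 120 5 [-9. -2. -0.] 130 15 [-19.  -3.  -1.] 140 19 [-20.  -7.  -2.] 150 19 [-20.  -5.  -3.] 160 20 [-20.  -7.  -2.] 170 16 [-17.  -7.  -0.] 180 1 [-23. -23. -23.] 
120 1 [18. 18. 18.] 150 1 [16. 16. 16.]
```

Emit:
drive_effector(motion=[[-0.004, 0, 0, 0, 0, 0], [-0.004, 0, 0, 0, 0, 0]])

```text
clock: 22.65
tool_pos: [0.5555, 0.0322, 0.095]
ee_rot: [-0.004, 0.609, 0.793, 0.002]
contact_force: [-10.9, 13.8, -2.8]
finger_gap: 0.0215
grip_force: 42.7
```

Emit:
drive_effector(motion=[[0, 0, 0, 0, 0, 0], [0, 0, 0, 0, 0, 0], [0, 0, 0, 0, 0, 0], [0, 0, 0, 0, 0, 0], [0, 0, 0, 0, 0, 0], [0, 0, -0.03, 0, 0, 0], [0, 0, -0.07, 0, 0, 0], [0, 0, -0.11, 0, 0, 0]], finger_gap=0.085)

```text
clock: 23.32
tool_pos: [0.5575, 0.0283, 0.2062]
ee_rot: [0.001, 0.609, 0.793, 0.0]
contact_force: [0.5, -0.5, -0.5]
finger_gap: 0.0848
grip_force: 0.0
```

Emit:
drive_effector(motion=[[0.06, 0, 0, 0, 0, 0], [0.1, 0, 0, 0, 0, 0], [0.14, 0, 0, 0, 0, 0], [0.14, 0, 0, 0, 0, 0]])

```text
clock: 23.65
tool_pos: [0.5214, 0.1673, 0.2069]
ee_rot: [0.002, 0.608, 0.794, 0.002]
contact_force: [-0.4, 0.5, 0.4]
finger_gap: 0.0853
grip_force: 0.0
```

```bash
python3 -c "
from h import *
a=load('w10');b=load('scene0')
for nm,c in (('scene0',load('scene0')),('scene',vision.capture('scene')),('top0',load('top0')),('top',vision.capture('top')),('wrist0',load('w1')),('w',wrist('w11'))):
  L=toloc(cloud(c))*1000;m=(abs(L[...,0])<13)&(abs(L[...,1])<45)&(L[...,2]>120)&(L[...,2]<185)
  p=L[m];print(nm,[(lo,np.percentile(p[(p[:,2]>=lo)&(p[:,2]<lo+15)][:,1],[3,50,97]).round().tolist()) for lo in (125,140,155) if ((p[:,2]>=lo)&(p[:,2]<lo+15)).any()])
  m=(abs(L[...,0])<6)&(L[...,1]<-25)&(L[...,1]>-60)&(L[...,2]>50)&(L[...,2]<110);p=L[m]
  if len(p)>5: print(' bar z',np.median(p[:,2]),'slope',np.polyfit(p[:,1],p[:,2],1)[0].round(3))
  hsv=cv2.cvtColor(c['color'],cv2.COLOR_BGR2HSV).astype(int)
  m=(hsv[...,0]<25)&(hsv[...,1]>40)&(hsv[...,1]<170)&(hsv[...,2]>30)&(abs(L[...,0])<40)&(L[...,1]<0)&(L[...,1]>-150)&(L[...,2]>36)&(L[...,2]<50)
  if m.sum()>30:
    t=toloc(ray(c,np.argwhere(m)[:,::-1],.042))[:,:2]*1000;print(' billet',m.sum(),np.median(L[m][:,2]),cv2.minAreaRect(t.astype(np.float32)))
print(observe()['clock'])
"
```

```text
scene0 [(125, [-2.0, 0.0, 11.0]), (140, [-4.0, -1.0, 9.0]), (155, [-5.0, -2.0, 11.0])]
 bar z 65.09730311929995 slope 0.026
scene [(125, [11.0, 15.0, 28.0]), (140, [13.0, 16.0, 29.0]), (155, [16.0, 18.0, 29.0])]
 bar z 70.34049452133351 slope -0.123
 billet 314 41.79648556498494 ((0.9619903564453125, -79.91014099121094), (71.39302825927734, 44.962547302246094), 89.13446044921875)
top0 [(125, [2.0, 16.0, 18.0]), (140, [-1.0, 14.0, 16.0]), (155, [-0.0, 11.0, 14.0])]
 bar z 66.8386126022813 slope 0.011
top [(125, [16.0, 18.0, 30.0]), (140, [17.0, 22.0, 35.0]), (155, [19.0, 24.0, 34.0])]
 bar z 71.03545287777946 slope -0.157
 billet 285 42.11669474623436 ((-2.056753158569336, -75.72925567626953), (43.7040901184082, 68.60247039794922), 0.06599938869476318)
wrist0 [(125, [13.0, 15.0, 16.0]), (140, [12.0, 13.0, 14.0]), (155, [7.0, 11.0, 13.0])]
 bar z 66.96070692450922 slope 0.016
w [(125, [28.0, 30.0, 31.0]), (140, [29.0, 32.0, 33.0]), (155, [29.0, 33.0, 34.0])]
 billet 378 42.79596260122837 ((-2.143871307373047, -71.4395751953125), (66.9755630493164, 42.69411087036133), 89.3557357788086)
23.8
```

The clamp sprang back after release (handle at y≈23, bar tilted 8°), so it was just short of centre. I push it over with shut fingers from the +y side.

```bash
python3 -c "
from h import *
delta(toworld([-.001,.065,.098]),14.9)"
```

```text
shift [-0.0618 -0.0026  0.1084] turn [0.0049 0.0024 0.0038] t 23.8 tcp local mm [  0.9 127.1 206.2] F [0.3 0.2 0.4]
```

Emit:
drive_effector(motion=[[-0.03, 0, 0.01, 0, 0, 0], [-0.06, 0, 0.03, 0, 0, 0], [-0.064, 0, 0.06, 0, 0, 0], [-0.064, 0, 0.09, 0, 0, 0], [-0.064, 0, 0.108, 0, 0, 0], [-0.064, 0, 0.108, 0, 0, 0], [-0.064, 0, 0.108, 0, 0, 0]], finger_gap=0, grip_n=30)

```text
clock: 24.38
tool_pos: [0.5387, 0.1005, 0.097]
ee_rot: [0.001, 0.61, 0.793, 0.0]
contact_force: [0.6, -0.1, 0.3]
finger_gap: 0.0006
grip_force: 0.0
```

```bash
python3 -c "
from h import *
delta(toworld([-.001,.065,.098]),14.9)"
```

```text
shift [ 0.004  -0.0014 -0.001 ] turn [ 0.0016  0.0017 -0.0002] t 24.38 tcp local mm [ 0.4 61.  97. ] F [ 0.6 -0.1  0.3]
```

Emit:
drive_effector(motion=[[-0.01, 0, 0, 0, 0, 0], [-0.018, 0, 0, 0, 0, 0], [-0.024, 0, 0, 0, 0, 0], [-0.03, 0, 0, 0, 0, 0], [-0.034, 0, 0, 0, 0, 0], [-0.034, 0, 0, 0, 0, 0]])

```text
clock: 24.88
tool_pos: [0.549, 0.0689, 0.0994]
ee_rot: [0.002, 0.609, 0.793, 0.002]
contact_force: [-0.4, 2.8, 2.1]
finger_gap: -0.0003
grip_force: 1.3
```

Emit:
drive_effector(motion=[[-0.003, 0, 0, 0, 0, 0], [-0.003, 0, 0, 0, 0, 0]])

```text
clock: 25.05
tool_pos: [0.5492, 0.0675, 0.0991]
ee_rot: [0.001, 0.609, 0.793, 0.003]
contact_force: [-1.5, 6.7, 5.6]
finger_gap: -0.0005
grip_force: 3.8
```

```bash
python3 -c "
from h import *
delta(toworld([-.001,.065,.098]),14.9)"
```

```text
shift [ 0.0387 -0.003   0.0011] turn [ 0.0058 -0.0011  0.0011] t 25.05 tcp local mm [ 2.  26.3 99.1] F [-1.5  6.7  5.6]
```

Emit:
drive_effector(motion=[[-0.003, 0, 0, 0, 0, 0], [-0.005, 0, 0, 0, 0, 0], [-0.005, 0, 0, 0, 0, 0]])

```text
clock: 25.3
tool_pos: [0.5499, 0.065, 0.0994]
ee_rot: [-0.001, 0.609, 0.793, 0.004]
contact_force: [-4.7, 13.7, 8.7]
finger_gap: -0.0
grip_force: 7.7
```

```bash
python3 -c "
from h import *
delta(toworld([-.001,.065,.098]),14.9)"
```

```text
shift [ 0.0412 -0.003   0.0016] turn [ 0.0056 -0.0057  0.0012] t 25.3 tcp local mm [ 2.  23.8 99.4] F [-4.7 13.7  8.7]
```

Emit:
drive_effector(motion=[[-0.003, 0, 0, 0, 0, 0], [-0.005, 0, 0, 0, 0, 0], [-0.005, 0, 0, 0, 0, 0]])

```text
clock: 25.55
tool_pos: [0.5504, 0.0631, 0.0996]
ee_rot: [-0.003, 0.609, 0.793, 0.006]
contact_force: [-6.4, 22.9, 9.9]
finger_gap: 0.0002
grip_force: 12.5
```

```bash
python3 -c "
from h import *
delta(toworld([-.001,.065,.098]),14.9)"
```

```text
shift [ 0.0432 -0.0031  0.0021] turn [ 0.0054 -0.0116  0.001 ] t 25.55 tcp local mm [ 2.1 21.8 99.6] F [-6.4 22.9  9.9]
```

Emit:
drive_effector(motion=[[-0.003, 0, 0, 0, 0, 0], [-0.003, 0, 0, 0, 0, 0], [0.01, 0, 0, 0, 0, 0], [0.03, 0, 0, 0, 0, 0], [0.06, 0, 0, 0, 0, 0], [0.06, 0, 0, 0, 0, 0]])

```text
clock: 26.05
tool_pos: [0.5341, 0.1174, 0.0972]
ee_rot: [0.001, 0.607, 0.794, 0.001]
contact_force: [0.6, -0.1, -0.3]
finger_gap: -0.0005
grip_force: 0.0
```

```bash
cat > chk.py <<'E'
from h import *
delta(toworld([-.001,.065,.098]),14.9)
for nm,c in (('scene0',load('scene0')),('scene',vision.capture('scene')),('top0',load('top0')),('top',vision.capture('top'))):
  L=toloc(cloud(c))*1000;m=(abs(L[...,0])<13)&(abs(L[...,1])<45)&(L[...,2]>120)&(L[...,2]<185)
  p=L[m];print(nm,[(lo,np.percentile(p[(p[:,2]>=lo)&(p[:,2]<lo+15)][:,1],[3,50,97]).round().tolist()) for lo in (125,140,155) if ((p[:,2]>=lo)&(p[:,2]<lo+15)).any()])
  m=(abs(L[...,0])<6)&(L[...,1]<-25)&(L[...,1]>-60)&(L[...,2]>50)&(L[...,2]<110);p=L[m]
  if len(p)>5: print(' bar z',np.median(p[:,2]),'slope',np.polyfit(p[:,1],p[:,2],1)[0].round(3))
E
python3 chk.py
```

```text
shift [-0.0135 -0.0014 -0.0008] turn [0.0025 0.0008 0.0052] t 26.05 tcp local mm [ 0.3 78.5 97.2] F [ 0.6 -0.1 -0.3]
scene0 [(125, [-2.0, 0.0, 11.0]), (140, [-4.0, -1.0, 9.0]), (155, [-5.0, -2.0, 11.0])]
 bar z 65.09730311929995 slope 0.026
scene [(125, [-1.0, 2.0, 16.0]), (140, [-1.0, 1.0, 11.0]), (155, [-2.0, -0.0, 12.0])]
 bar z 68.8276246035364 slope -0.025
top0 [(125, [2.0, 16.0, 18.0]), (140, [-1.0, 14.0, 16.0]), (155, [-0.0, 11.0, 14.0])]
 bar z 66.8386126022813 slope 0.011
top [(125, [5.0, 18.0, 21.0]), (140, [3.0, 15.0, 19.0]), (155, [2.0, 14.0, 18.0])]
 bar z 69.429486526559 slope -0.115
```

The handle now holds near locked, about 2 mm from its initial reading. I press once more, higher up and firmer, to seat it on its stop.

Emit:
drive_effector(motion=[[-0.03, 0, -0.012, 0, 0, 0], [-0.045, 0, -0.012, 0, 0, 0], [-0.053, 0, -0.012, 0, 0, 0], [-0.06, 0, -0.012, 0, 0, 0], [-0.064, 0, -0.012, 0, 0, 0], [-0.067, 0, -0.012, 0, 0, 0], [-0.067, 0, -0.012, 0, 0, 0]])

```text
clock: 26.73
tool_pos: [0.5516, 0.0586, 0.112]
ee_rot: [-0.006, 0.61, 0.792, 0.008]
contact_force: [-9.8, 31.5, 13.2]
finger_gap: 0.0006
grip_force: 18.1
```

Emit:
drive_effector(motion=[[-0.003, 0, 0, 0, 0, 0], [-0.004, 0, 0, 0, 0, 0], [-0.004, 0, 0, 0, 0, 0]])

```text
clock: 26.98
tool_pos: [0.552, 0.0573, 0.112]
ee_rot: [-0.008, 0.61, 0.793, 0.009]
contact_force: [-12.0, 39.8, 14.8]
finger_gap: 0.0002
grip_force: 21.7
```

```bash
python3 -c "
from h import *
delta(toworld([-.001,.065,.098]),14.9)"
```

```text
shift [ 0.0489 -0.0032  0.0151] turn [ 0.0051 -0.0233 -0.0003] t 26.98 tcp local mm [  2.1  15.8 112. ] F [-12.   39.8  14.8]
```

Firm: about 40 N with almost no travel, so the handle is on its stop. I back away and check.

Emit:
drive_effector(motion=[[0.02, 0, 0, 0, 0, 0], [0.05, 0, 0, 0, 0, 0], [0.09, 0, 0, 0, 0, 0], [0.12, 0, -0.04, 0, 0, 0], [0.12, 0, -0.08, 0, 0, 0], [0.12, 0, -0.08, 0, 0, 0]])

```text
clock: 27.48
tool_pos: [0.5259, 0.1634, 0.1972]
ee_rot: [0.006, 0.608, 0.794, 0.005]
contact_force: [0.9, -0.2, 1.5]
finger_gap: -0.0002
grip_force: 0.0
```

```bash
python3 chk.py; python3 -c "
from h import *
for nm,c in (('w',wrist('w12')),('scene',vision.capture('scene'))):
  L=toloc(cloud(c))*1000;hsv=cv2.cvtColor(c['color'],cv2.COLOR_BGR2HSV).astype(int)
  m=(hsv[...,0]<25)&(hsv[...,1]>40)&(hsv[...,1]<170)&(hsv[...,2]>30)&(abs(L[...,0])<40)&(L[...,1]<0)&(L[...,1]>-150)&(L[...,2]>36)&(L[...,2]<50)
  t=toloc(ray(c,np.argwhere(m)[:,::-1],.042))[:,:2]*1000;print(nm,m.sum(),np.median(L[m][:,2]),cv2.minAreaRect(t.astype(np.float32)))
  if nm=='w':
    m=(abs(L[...,0])<13)&(abs(L[...,1])<45)&(L[...,2]>120)&(L[...,2]<185);p=L[m]
    print([(lo,np.percentile(p[(p[:,2]>=lo)&(p[:,2]<lo+15)][:,1],[3,50,97]).round(1).tolist()) for lo in (125,140,155)])
"
```

```text
shift [-0.0597 -0.0069  0.0993] turn [0.0148 0.0029 0.0035] t 27.48 tcp local mm [  4.2 125.  197.2] F [ 0.9 -0.2  1.5]
scene0 [(125, [-2.0, 0.0, 11.0]), (140, [-4.0, -1.0, 9.0]), (155, [-5.0, -2.0, 11.0])]
 bar z 65.09730311929995 slope 0.026
scene [(125, [-0.0, 3.0, 13.0]), (140, [-2.0, 1.0, 15.0]), (155, [-3.0, -0.0, 7.0])]
 bar z 69.32740983219732 slope -0.017
top0 [(125, [2.0, 16.0, 18.0]), (140, [-1.0, 14.0, 16.0]), (155, [-0.0, 11.0, 14.0])]
 bar z 66.8386126022813 slope 0.011
top [(125, [4.0, 17.0, 21.0]), (140, [3.0, 14.0, 19.0]), (155, [1.0, 15.0, 18.0])]
 bar z 69.47490662555799 slope -0.138
w 0 nan ((0.0, 0.0), (0.0, 0.0), 0.0)
  return _methods._mean(a, axis=axis, dtype=dtype,
  ret = ret.dtype.type(ret / rcount)
Traceback (most recent call last):
IndexError: index -1 is out of bounds for axis 0 with size 0
```

Emit:
drive_effector(motion=[[-0.03, -0.004, -0.03, 0.01, 0, 0], [-0.06, -0.004, -0.053, 0.01, 0, 0], [-0.1, -0.004, -0.053, 0.01, 0, 0], [-0.116, -0.004, -0.053, 0.01, 0, 0], [-0.116, -0.004, -0.053, 0.01, 0, 0], [-0.116, -0.004, -0.053, 0.01, 0, 0], [-0.116, -0.004, -0.053, 0.01, 0, 0]], finger_gap=0.085)

```text
clock: 28.27
tool_pos: [0.5477, 0.0487, 0.2408]
ee_rot: [-0.003, 0.609, 0.793, -0.004]
contact_force: [0.4, 0.7, -0.2]
finger_gap: 0.0834
grip_force: 0.0
```

```bash
python3 - <<'E'
from h import *
delta(toworld([-.001,.009,.25]),14.9)
for n,c in (("w1",load("w1")),("now",wrist("w13"))):
  L=toloc(cloud(c))*1000
  m=(abs(L[...,0]+2)<8)&(abs(L[...,1])<45)&(L[...,2]>110)&(L[...,2]<172);p=L[m]
  print(n,[(lo,np.percentile(p[(p[:,2]>=lo)&(p[:,2]<lo+10)][:,1],[10,50,90]).round(1).tolist()) for lo in range(110,170,10) if ((p[:,2]>=lo)&(p[:,2]<lo+10)).any()])
E
```

```text
shift [ 0.0004  0.0032 -0.0092] turn [-0.0094  0.0004  0.0007] t 28.27 tcp local mm [ -4.3   8.6 240.8] F [ 0.4  0.7 -0.2]
w1 [(110, [15.6, 16.8, 17.0]), (120, [15.3, 16.2, 16.5]), (130, [14.2, 15.1, 15.3]), (140, [12.9, 13.9, 14.3]), (150, [11.7, 12.6, 13.3]), (160, [10.4, 11.3, 11.8])]
now [(110, [18.0, 18.7, 19.2]), (120, [17.4, 18.3, 18.8]), (130, [16.6, 17.6, 17.9]), (140, [15.9, 16.7, 17.0]), (150, [15.1, 15.5, 16.2]), (160, [13.7, 14.5, 15.0])]
```

Emit:
drive_effector(motion=[[-0.04, 0, -0.01, 0, 0, 0], [-0.08, 0, -0.02, 0, 0, 0], [-0.12, 0, -0.02, 0, 0, 0], [-0.16, 0, -0.02, 0, 0, 0], [-0.16, 0, -0.02, 0, 0, 0], [-0.16, 0, -0.02, 0, 0, 0]])

```text
clock: 28.82
tool_pos: [0.59, -0.1063, 0.2621]
ee_rot: [-0.002, 0.61, 0.793, -0.003]
contact_force: [-0.2, 1.1, 0.3]
finger_gap: 0.0846
grip_force: 0.0
```

```bash
python3 - <<'E'
from h import *
for n,c in (("w9",load("w9")),("now",wrist("w14")),("scene",vision.capture("scene"))):
  L=toloc(cloud(c))*1000;hsv=cv2.cvtColor(c['color'],cv2.COLOR_BGR2HSV).astype(int)
  m=(hsv[...,0]<25)&(hsv[...,1]>40)&(hsv[...,1]<170)&(hsv[...,2]>30)&(abs(L[...,0])<40)&(L[...,1]<0)&(L[...,1]>-150)&(L[...,2]>36)&(L[...,2]<50)
  t=toloc(ray(c,np.argwhere(m)[:,::-1],.042))[:,:2]*1000;print(n,m.sum(),np.median(L[m][:,2]),cv2.minAreaRect(t.astype(np.float32)))
  m=(abs(L[...,0]+2)<5)&(L[...,1]<-25)&(L[...,1]>-85)&(L[...,2]>50)&(L[...,2]<90);p=L[m]
  if len(p)>20: print(" bar",[(y,np.median(p[abs(p[:,1]-y)<5][:,2]).round(1)) for y in(-75,-65,-55,-45,-35,-30) if (abs(p[:,1]-y)<5).any()])
E
```

```text
w9 3180 42.59866335410051 ((-2.683988571166992, -78.08847045898438), (43.70795822143555, 69.10556030273438), 0.06701743602752686)
now 1532 42.55304073405147 ((-3.0037975311279297, -77.82998657226562), (69.2733154296875, 43.697147369384766), 89.97191619873047)
 bar [(-75, np.float64(72.7)), (-65, np.float64(77.5)), (-55, np.float64(70.7)), (-45, np.float64(70.1)), (-35, np.float64(69.4)), (-30, np.float64(69.1))]
scene 323 41.90974197126152 ((0.4340667724609375, -80.23072814941406), (45.219940185546875, 73.29509735107422), 1.231331467628479)
 bar [(-75, np.float64(71.8)), (-65, np.float64(80.4)), (-55, np.float64(71.2)), (-45, np.float64(69.4)), (-35, np.float64(68.8)), (-30, np.float64(68.7))]
```

The billet is unmoved and square in the corner. The bar's 0.06 rad slope matches the linkage giving about 4 mm, so the rubber tip is pressed in about 2 mm. Handing in.

```bash
python3 -c "
from station import ticket
print(ticket.hand_in())"
```

```text
the job is handed in; nothing more can be done
None
```

I opened the clamp fully, laid the billet flat against both stops and locked the clamp onto it. I handed the job in at about 29 s, but no verdict came back; the locked state is inferred from camera depth and the firm stop I felt when pushing the handle, not read from the joint.

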